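# Set up a spindle in V-blocks and ready the screwdriver

## Robot

A 7-joint arm with a two-finger parallel gripper is mounted at the origin on a cart in front of the work surface, level with it; the furniture and walls round the work are solid. World frame = base frame: x ahead of the robot, y to its left, z up, the work surface at z = 0. Lengths are in m, angles in rad, forces in N, time in s.
With the tool pointing down it reaches from about 0.425 to 0.875 m from the base axis. Payload 4.7 kg.
Tool frame: the origin (TCP) lies on the centre line of the jaws, within the pads' length; the fingertips stand ahead of it and the grasp point (between the pads) lies 8 mm behind it (ctrl.finger_overhang is the x of the fingertips in the tool frame, in m); x points along the fingers, z is the direction in which the jaws open and shut, and the axes are right-handed (so a half turn about x gives the same grasp; the last joint's range is limited). The gripper opens to 87 mm and grips with 3 to 60 N. Pads are 19 mm wide; open, the fingers measure 117 mm over their backs; the gripper's body (75 mm by 190 mm) begins 51 mm behind the grasp point.
Start: joints at [1.198, 0.321, -0.07, 1.45, 0.023, 1.371, -0.057], TCP at [0.245, -0.602, 0.196] pointing down, gripper open.
Joint ranges: [-2.86, 2.86], [-0.3, 2.09], [-1.38, 1.24], [0.06, 2.45], [-1.56, 4.7], [0.09, 2.05], [-2.69, 2.69]. Speed limits (rad/s): [2.57, 2.57, 3.14, 3.14, 3.14, 3.14, 3.14].

## Interface

Orientations are given as a rotation vector (axis times angle).
In Python, from bench import readout, viewer, job, nets, ctrl gives the robot as it stands.
- The arm moves only by the shell command python3 -m creep 'ROWS' [FORCE]. ROWS is JSON, a list of rows, each an object with "linear": the shift along the tool's x, y, z in m, a list of three; "twist": the turn, a rotation vector about the tool's x, y, z in degrees, a list of three; "fingers": the gripper's target within -1 to 1 (shut at 1, half-way at 0, fully open at -1). A call has 1 to 8 rows; each row is the pose to reach, as a shift and turn from the pose commanded when the call began, along the tool's axes at that moment; what a row does not reach only later rows make up. A row lasts 1/12 s, in which the tool goes at most 41.7 mm and 7.16 degrees, less where a joint would pass 70% of its speed; a pose out of reach is approached as far as the arm can. A call with a gripper value outside its range is refused whole. The fingers move at their own pace and stop on an object; FORCE is the grip in N (left out, the last holds). Time passes only in rows, so rows that repeat a pose let the fingers close. It gives the time, the measured TCP pose, the force and the opening at its end, in the units of the state.
- readout.get_state(): the state, without advancing time (a new reading comes with each control period).
- viewer.get_image(name): name is "scene" or "top" or "wrist"; returns (picture, depth): 400x640x3 uint8, red, green, blue; 400x640 float32, m along the optical axis (not along the pixel's ray), 0 where there is no reading.
- viewer.camera_params(name): a dict with "K" (3x3 intrinsics, pixels), "cam_to_world" (4x4, takes a point from camera to world coordinates). Camera axes: x right, y down, z forward; pixel columns grow to the right and rows downward; lengths in m; the calibration is good to about 2 mm. A picture is of the moment at which its call begins: read the wrist's pose just before it. camera_params takes no time and is no camera call; for the wrist camera it gives the pose at the moment of the call.
- job.close_job(): hands the job in, once; it reports no verdict.
Trained networks look in the newest picture that a camera, given by its name, has taken for a name from the list of things; names that differ only in an ending like _2 or _b are one class to them, and where a whole thing is asked for, a point or a joint stands for the part that bears it (a point fixed in the world has none). Each returns a list of dicts, best first, with "conf" (0 to 1); they miss things now and then, are a little off and sometimes report something else, mostly with a low value. They report only what shows in the picture. A call takes as long as a camera call.
- nets.boxes_of(camera, label): "centre" ([x, y, z] in m, in world coordinates, good to about 4 mm: the middle of the surface that is visible of it).
- nets.place_of(camera, label): "centre" ([x, y, z] in m, in world coordinates, good to about 4 mm: a listed point, or the origin of a listed thing).
The state is a dict: "time": time; "joint_positions": joint angles; "qd": joint speeds; "joint_torque": joint torques, N m; "position": TCP position; "tool_rot": TCP orientation; "ft_force": force on the tool from outside, world axes, zero at the start; "torque": the same for the moment, N m; "grip_width": opening from 0.0 (shut) to 1.0 (fully open).
Only numpy, scipy, OpenCV 4.12 (cv2) and the standard library are available. Lean on these libraries where they do the work, as an engineer would, in place of code of your own. Each camera call takes 0.05 s, during which the arm holds its last target.

## Task

First lay the spindle in the two V-blocks so that it sits level, with its clamp block midway between them and the screw on top, and let go of it. Then draw the screwdriver out of its slanting holder, turn it upright with the tip down, and finish while still holding it there, its tip straight above the screw and about 5 cm clear of it. Leave the other things standing where they are.

Things in the scene. Friction and masses are not known exactly. Their poses are not given: they have to be found in the camera images.
- spindle_mid (a point): Centre of the loose spindle: bright steel shaft, 12 mm thick, 190 mm long, through a dark clamp block 26 mm wide, 40 mm long (along the shaft), 32 mm high; about 0.25 kg. Point on the shaft's axis at mid-length, 18 mm above the block's underside. y along the shaft, z out of the block's top, x across its 26 mm (the way to grip it). It starts on the worktop, standing on its block, shaft level.
- spindle_screw (a point): Top of the cross-head screw in the middle of the top of the spindle's clamp block, 16 mm above spindle_mid along the spindle's z. Same axes as spindle_mid.
- saddle_seat (a point): Fixed stand, 2 aluminium V-blocks on a grey plate (80x170x10 mm). Point: where spindle_mid lies when seated and centred, midway between the blocks, 53.5 mm above the worktop. y: line of the notches (shaft along it, either way round), z up. Blocks 22 mm thick along y, centred 58 mm either side of the point, 57 mm wide along x. Notches 90 degrees, 40 mm wide, bottom at 45 mm, mouth at 65 mm height.
- driver_grip (a point): Middle of the yellow fluted handle (85 mm long, 24 x 22 mm across) of a cross-head screwdriver, 174 mm long, about 0.07 kg. y is the tool's axis: +y points from tip to butt; the butt lies 42.5 mm along +y, the blade begins 42.5 mm along -y. Blade round, 6 mm thick, 87 mm long. It starts in the holder, blade in the bore down to the handle.
- driver_tip (a point): Tip of the screwdriver's blade, 132 mm from driver_grip along -y of the tool. Same axes as driver_grip.
- holder_mouth (a point): Fixed slanting tool holder: aluminium block 42x42x60 mm with a 9 mm bore, between grey cheeks on a plate 120x76x10 mm. Point: centre of the bore's upper mouth, 90 mm above the worktop. z vertical; the bore leans 40 degrees towards this frame's -x (robot's side), so the tool is drawn out along (-0.643, 0, 0.766) of this frame, some 90 mm. Nothing of the holder stands above the mouth's face.
- beaker: Bystander: clear plastic beaker, 46 mm in diameter, 56 mm high; origin at the centre of its underside. Leave it alone.
- marker: Bystander: marker pen lying on the worktop, 130 mm long (its y), 19 mm wide, 16 mm high; origin at the centre of its underside. Leave it alone.
- timer: Bystander: flat white lab timer, 62 x 66 x 19 mm; origin at the centre of its underside. Leave it alone.

How it is judged:
On the way, in this order (a step that is already met when the one before it is completed fails the run):
1. the spindle lies level in both V-blocks, centred to 20 mm, screw on top, and is let go, with the screwdriver still in its holder (horizontal distance between spindle_mid and saddle_seat below 0.02 m and x of spindle_mid in the frame of saddle_seat between -0.004 and 0.004 m and z of spindle_mid in the frame of saddle_seat between -0.004 and 0.004 m and angle between the y axis of spindle_mid and the y axis of saddle_seat, either way round below 0.06 rad and angle between spindle_screw's own z axis and vertical below 0.25 rad and contact force between the fingers and spindle below 0.05 N and linear speed of spindle below 0.03 m/s and z of driver_tip in the frame of holder_mouth below -0.03 m), for 0.2 s.
2. the screwdriver is drawn out of the holder by the gripper: its tip is higher than the bore's mouth (z of driver_tip in the frame of holder_mouth above 0.005 m and contact force between the fingers and driver above 0.5 N), for 0.1 s.
At the end, for the whole second after the job is handed in: Gripper alone holds the screwdriver still, upright to 0.15 rad, tip down, within 20 mm sideways of the screw and 25 to 90 mm above it. Spindle untouched in both V-blocks: in line to 0.06 rad, 4 mm of seated height and notch line, 20 mm of centred, screw up to 0.25 rad (horizontal distance between spindle_mid and saddle_seat below 0.02 m and x of spindle_mid in the frame of saddle_seat between -0.004 and 0.004 m and z of spindle_mid in the frame of saddle_seat between -0.004 and 0.004 m and angle between the y axis of spindle_mid and the y axis of saddle_seat, either way round below 0.06 rad and angle between spindle_screw's own z axis and vertical below 0.25 rad and contact force between each of the arm, the fingers, driver and spindle below 0.05 N and contact force between driver and holder below 0.05 N and contact force between driver and saddle below 0.05 N and contact force between the fingers and driver above 0.5 N and angle between driver_tip's own y axis and vertical below 0.15 rad and horizontal distance between driver_tip and spindle_screw below 0.02 m and height (world z) of driver_tip between 0.0945 and 0.1595 m and linear speed of each of driver, spindle below 0.03 m/s and angular speed of driver below 0.3 rad/s); the arm keeps its last pose, push and grip.
It fails at once if the beaker is pushed more than 3 cm or knocked over (distance of beaker from where it was at the start of the episode above 0.03 m or angle between beaker's own z axis and vertical above 0.5 rad).
It fails at once if the marker is pushed more than 3 cm or knocked over (distance of marker from where it was at the start of the episode above 0.03 m or angle between marker's own z axis and vertical above 0.5 rad).
It fails at once if the timer is pushed more than 3 cm or knocked over (distance of timer from where it was at the start of the episode above 0.03 m or angle between timer's own z axis and vertical above 0.5 rad).
It also fails if it takes over 48 s, if anything falls off the work surface, if the arm or the gripper's body presses on something with over 40 N, if the wrist force passes 120 N, or if a joint passes its speed limit or range.

## Working session

There is one attempt and no reset: what is moved stays moved. The work goes in short steps, Python scripts to look and compute and a shell command to move; the robot and the scene stay as the last step left them, time stands still between calls to the robot, and variables do not carry over. Pictures are saved under pics/ and viewed, and the job is handed in when it is done.

```bash
ls; mkdir -p pics; cat > h.py <<'E'
import numpy as np,cv2
from scipy.spatial.transform import Rotation as R
from bench import readout,viewer,job,nets,ctrl
def snap(cam,fn):
    p,d=viewer.get_image(cam); cv2.imwrite('pics/'+fn+'.png',p[:,:,::-1]); np.save('pics/'+fn+'.npy',d)
    c=viewer.camera_params(cam); np.savez('pics/'+fn+'_c.npz',K=c['K'],T=c['cam_to_world']); return p,d
def pix(fn,u,v,d=None):
    c=np.load('pics/'+fn+'_c.npz');D=np.load('pics/'+fn+'.npy')
    z=D[int(v),int(u)] if d is None else d
    return (c['T']@np.r_[z*(np.linalg.inv(c['K'])@[u,v,1]),1])[:3]
def cloud(fn):
    c=np.load('pics/'+fn+'_c.npz');D=np.load('pics/'+fn+'.npy')
    v,u=np.mgrid[:400,:640]; P=np.stack([u,v,np.ones_like(u)],-1)@np.linalg.inv(c['K']).T*D[...,None]
    return P@c['T'][:3,:3].T+c['T'][:3,3]
def st():
    s=readout.get_state(); Rm=R.from_rotvec(s['tool_rot']).as_matrix()
    return s,np.array(s['position']),Rm
def go(p,Rt):
    "needed linear (tool axes) and twist(deg) from current"
    s,q,Rm=st(); Rt=np.asarray(Rt)
    return np.round(Rm.T@(np.array(p)-q),4),np.round(np.degrees(R.from_matrix(Rm.T@Rt).as_rotvec()),2)
E
python3 - <<'E'
from h import *
s,p,Rm=st();print(s['time'],p,Rm.round(3),s['grip_width'],ctrl.finger_overhang)
snap('scene','s0');snap('top','t0')
for c in ['top','scene']:
  for n in ['spindle_mid','spindle_screw','saddle_seat','driver_grip','driver_tip','holder_mouth','beaker','marker','timer']:
    r=nets.place_of(c,n); print(c,n,[(np.round(x['centre'],3),round(x['conf'],2)) for x in r[:2]])
print(readout.get_state()['time'])
E
```

```text
pics
0.0 [ 0.24491162 -0.60143043  0.19445862] [[-0.001  0.926  0.377]
 [ 0.002  0.377 -0.926]
 [-1.    -0.    -0.002]] 0.9996674205619127 0.011
top spindle_mid [(array([0.495, 0.269, 0.022]), 0.78)]
top spindle_screw [(array([0.491, 0.271, 0.033]), 0.96)]
top saddle_seat [(array([ 0.496, -0.165,  0.056]), 0.68)]
top driver_grip [(array([0.561, 0.139, 0.123]), 0.8)]
top driver_tip [(array([0.496, 0.267, 0.021]), 0.15)]
top holder_mouth [(array([0.588, 0.131, 0.089]), 0.85)]
top beaker [(array([ 0.665, -0.181,  0.006]), 0.82), (array([ 0.394,  0.081, -0.001]), 0.5)]
top marker [(array([ 0.394,  0.081, -0.002]), 0.82)]
top timer [(array([ 0.663,  0.309, -0.002]), 0.56)]
scene spindle_mid [(array([0.489, 0.267, 0.02 ]), 0.89)]
scene spindle_screw [(array([0.495, 0.266, 0.035]), 0.67)]
scene saddle_seat [(array([ 0.493, -0.166,  0.047]), 0.68)]
scene driver_grip [(array([0.663, 0.31 , 0.   ]), 0.16)]
scene driver_tip []
scene holder_mouth [(array([0.583, 0.129, 0.09 ]), 0.85)]
scene beaker []
scene marker [(array([0.399, 0.081, 0.001]), 0.81)]
scene timer [(array([0.666, 0.31 , 0.001]), 0.46)]
1.0
```

View pics/t0.png

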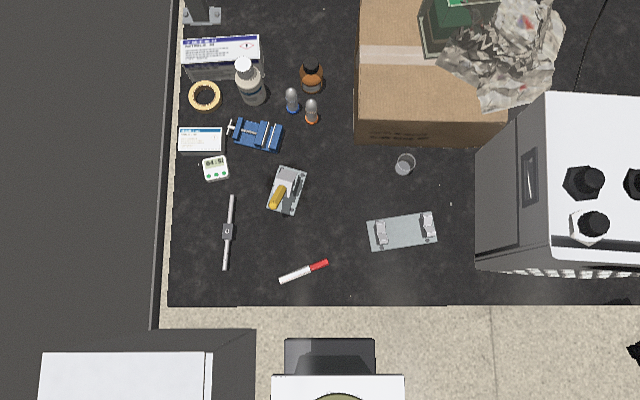

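View pics/s0.png

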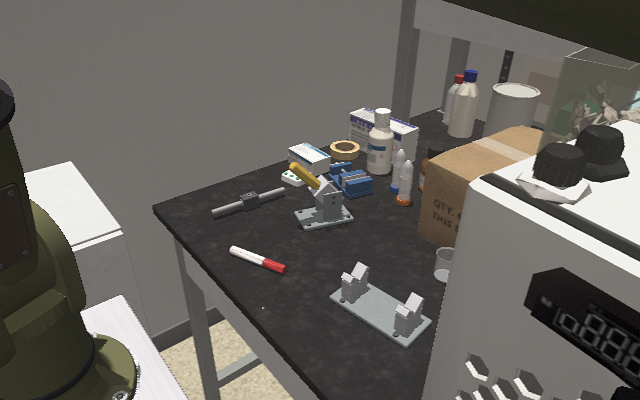

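```bash
python3 - <<'E'
from h import *
for fn in ['t0','s0']:
  c=np.load(f'pics/{fn}_c.npz');T=np.linalg.inv(c['T']);print(fn,c['T'].round(3).tolist())
  for P in [(0,0,0),(0,0,.3),(.245,-.6,.196),(.5,.27,.0),(.5,-.165,0),(.16,-.4,.4)]:
    q=c['K']@(T@np.r_[P,1])[:3];print(P,(q[:2]/q[2]).round(0),q[2].round(2))
C=cloud('t0')
for u,v in [(577,335),(560,150),(510,200),(490,180),(520,280),(430,130),(440,120),(310,70),(250,80),(255,135),(228,232),(315,395)]: print(u,v,C[v,u].round(3))
# edges: spindle shaft
def pts(m,name):
  P=C[m];print(name,len(P),P.mean(0).round(4));return P
def box(x0,x1,y0,y1,z0,z1): return (C[...,0]>x0)&(C[...,0]<x1)&(C[...,1]>y0)&(C[...,1]<y1)&(C[...,2]>z0)&(C[...,2]<z1)
P=pts(box(.38,.6,.22,.32,.012,.05),'sp'); 
m=P[:,:2].mean(0);u,s,v=np.linalg.svd(P[:,:2]-m,full_matrices=0);print(v[0],np.ptp((P[:,:2]-m)@v[0]),m+v[0]*(((P[:,:2]-m)@v[0]).max()+((P[:,:2]-m)@v[0]).min())/2)
P=pts(box(.42,.58,-.28,-.05,.03,.08),'vb')
for a in (P[P[:,1]<-.165],P[P[:,1]>-.165]): print(len(a),a.mean(0),a.min(0),a.max(0))
P=pts(box(.4,.6,-.28,-.05,.006,.02),'plate');print(cv2.minAreaRect(P[:,:2].astype(np.float32)))
P=pts(box(.42,.7,.05,.22,.006,.02),'hplate');print(cv2.minAreaRect(P[:,:2].astype(np.float32)))
hsv=cv2.cvtColor(cv2.imread('pics/t0.png'),cv2.COLOR_BGR2HSV)
P=pts(box(.42,.7,.05,.22,.06,.3)&(hsv[...,0]>15)&(hsv[...,0]<35)&(hsv[...,1]>120),'yellow')
m=P.mean(0);u,s,v=np.linalg.svd(P-m,full_matrices=0);print(v[0],s,P.min(0),P.max(0))
E
```

```text
t0 [[-0.004, -0.979, 0.203, 0.337], [-1.0, 0.005, 0.004, 0.049], [-0.005, -0.203, -0.979, 1.127], [0.0, 0.0, 0.0, 1.0]]
(0, 0, 0) [339. 444.] 1.04
(0, 0, 0.3) [347. 503.] 0.74
(0.245, -0.6, 0.196) [642. 341.] 0.89
(0.5, 0.27, 0.0) [230. 230.] 1.14
(0.5, -0.165, 0) [401. 230.] 1.14
(0.16, -0.4, 0.4) [615. 414.] 0.67
s0 [[0.787, -0.335, 0.518, 0.031], [-0.617, -0.436, 0.655, -0.568], [0.007, -0.835, -0.55, 0.609], [0.0, 0.0, 0.0, 1.0]]
(0, 0, 0) [ 57. 396.] 0.69
(0, 0, 0.3) [-22. 230.] 0.53
(0.245, -0.6, 0.196) [590. 637.] 0.32
(0.5, 0.27, 0.0) [252. 205.] 1.13
(0.5, -0.165, 0) [380. 309.] 0.84
(0.16, -0.4, 0.4) [310. 305.] 0.29
577 335 [ 0.172 -1.026 -0.797]
560 150 [ 0.584 -0.377  0.38 ]
510 200 [ 0.527 -0.349  0.227]
490 180 [ 0.597 -0.354  0.122]
520 280 [ 0.372 -0.456  0.   ]
430 130 [ 0.715 -0.218  0.138]
440 120 [ 0.721 -0.23   0.182]
310 70 [0.88  0.063 0.117]
250 80 [0.851 0.209 0.124]
255 135 [0.753 0.21  0.008]
228 232 [0.491 0.267 0.034]
315 395 [ 0.106  0.054 -0.002]
sp 475 [0.4913 0.2694 0.0257]
[-0.99767375  0.06816951] 0.1898681002548603 [0.49351761 0.26929534]
vb 490 [ 0.4941 -0.165   0.054 ]
253 [ 0.50242911 -0.22023723  0.05375386] [ 0.47581542 -0.23670268  0.03051731] [ 0.53002412 -0.20756323  0.0673589 ]
237 [ 0.48515509 -0.10607701  0.05427126] [ 0.4572209  -0.12061606  0.03053493] [ 0.51316618 -0.09330077  0.06642294]
plate 1500 [ 0.4918 -0.1609  0.0098]
((0.4774928689002991, -0.14996416866779327), (0.20799049735069275, 0.14490815997123718), 86.91390991210938)
hplate 560 [0.5892 0.1177 0.0098]
((0.5767326951026917, 0.12888017296791077), (0.18821479380130768, 0.11614972352981567), 3.5269360542297363)
yellow 221 [0.5572 0.1387 0.133 ]
[-0.69826851  0.22690363  0.67892255] [0.38223485 0.08700227 0.05425831] [0.52741815 0.12209828 0.09752566] [0.59161045 0.156888   0.15632646]
```

```bash
python3 -c "
import cv2
a=cv2.imread('pics/t0.png')[140:290,190:450];cv2.imwrite('pics/t0z.png',cv2.resize(a,None,fx=3,fy=3,interpolation=cv2.INTER_CUBIC))"
```

```text
(no output)
```

View pics/t0z.png

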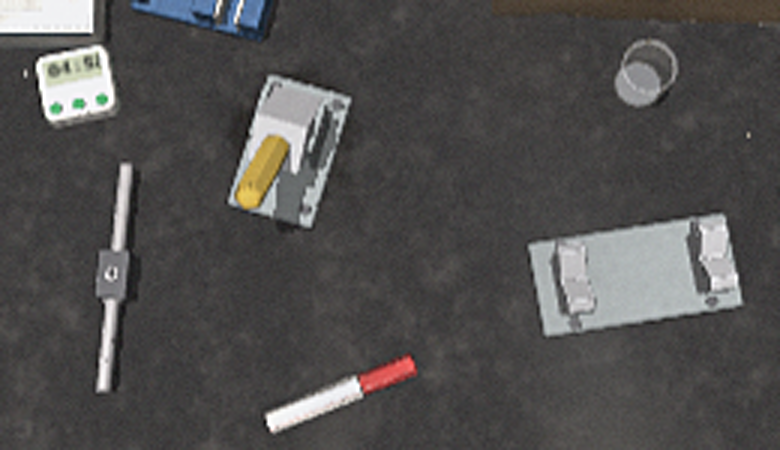

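```bash
python3 - <<'E'
from h import *
for fn in ['t0','s0']:
  C=cloud(fn);D=np.load(f'pics/{fn}.npy')
  m=(D>0)&(C[...,1]<-.26)&(C[...,2]>.03)&(C[...,2]<.9)&(C[...,1]>-1)
  P=C[m];print(fn,len(P),P.min(0),P.max(0))
  for z in np.arange(.03,.6,.08):
    Q=P[(P[:,2]>z)&(P[:,2]<z+.08)]
    if len(Q):print(z.round(2),len(Q),np.percentile(Q,1,axis=0).round(3),np.percentile(Q,99,axis=0).round(3))
m=lambda az:np.array([[0,-np.sin(az),np.cos(az)],[0,np.cos(az),np.sin(az)],[-1,0,0]])
def down(deg):
  a=np.radians(deg);z=np.array([np.cos(a),np.sin(a),0]);x=np.array([0,0,-1.]);return np.stack([x,np.cross(z,x),z],1)
print(go([.30,-.31,.25],down(-94)))
E
cat >> h.py <<'E'
def down(deg):
  a=np.radians(deg);z=np.array([np.cos(a),np.sin(a),0]);x=np.array([0,0,-1.]);return np.stack([x,np.cross(z,x),z],1)
E
```

```text
t0 39903 [ 0.21238361 -0.63750016  0.03003155] [ 1.00711564 -0.26001562  0.42690221]
0.03 2517 [ 0.375 -0.634  0.031] [ 0.937 -0.266  0.109]
0.11 4349 [ 0.376 -0.63   0.112] [ 0.983 -0.262  0.189]
0.19 6551 [ 0.376 -0.575  0.191] [ 0.845 -0.264  0.269]
0.27 8854 [ 0.242 -0.512  0.271] [ 0.913 -0.266  0.349]
0.35 17632 [ 0.39  -0.518  0.352] [ 0.866 -0.281  0.423]
s0 57416 [ 0.16136544 -0.55411671  0.03135751] [ 0.97761151 -0.26003276  0.58979026]
0.03 880 [ 0.39  -0.407  0.039] [ 0.4   -0.344  0.11 ]
0.11 3456 [ 0.385 -0.467  0.112] [ 0.401 -0.346  0.19 ]
0.19 8869 [ 0.38  -0.525  0.191] [ 0.397 -0.347  0.269]
0.27 16178 [ 0.377 -0.537  0.271] [ 0.923 -0.266  0.349]
0.35 21717 [ 0.26  -0.546  0.351] [ 0.896 -0.27   0.423]
0.51 6316 [ 0.163 -0.519  0.572] [ 0.189 -0.469  0.589]
(array([-0.0544,  0.1609, -0.2498]), array([2.616e+01, 1.000e-02, 0.000e+00]))
```

```bash
python3 -m creep '[{"linear":[-0.02,0.06,-0.09],"twist":[26,0,0],"fingers":-1},{"linear":[-0.02,0.06,-0.09],"twist":[26,0,0],"fingers":-1},{"linear":[-0.054,0.161,-0.25],"twist":[26,0,0],"fingers":-1},{"linear":[-0.054,0.161,-0.25],"twist":[26,0,0],"fingers":-1},{"linear":[-0.054,0.161,-0.25],"twist":[26,0,0],"fingers":-1},{"linear":[-0.054,0.161,-0.25],"twist":[26,0,0],"fingers":-1},{"linear":[-0.054,0.161,-0.25],"twist":[26,0,0],"fingers":-1},{"linear":[-0.054,0.161,-0.25],"twist":[26,0,0],"fingers":-1}]'
python3 - <<'E'
from h import *
s,p,Rm=st();print(s['time'],p,Rm.round(3),np.round(s['joint_positions'],3),np.round(s['ft_force'],1))
print(go([.42,.05,.25],down(-4)));print(go([.30,-.31,.25],down(-94)))
E
```

```text
time: 1.67
position: [0.3025, -0.3041, 0.2514]
tool_rot: [1.253, 1.178, -1.252]
ft_force: [-0.1, -0.0, -0.1]
grip_width: 1.002
1.6667 [ 0.30250312 -0.30409176  0.25138084] [[ 0.002  0.998 -0.059]
 [-0.001 -0.059 -0.998]
 [-1.     0.002  0.001]] [ 0.974 -0.171 -0.216  1.863 -0.038  1.444 -0.864] [-0.1 -0.  -0.1]
(array([ 0.0013,  0.0962, -0.3605]), array([-8.941e+01,  1.300e-01, -6.000e-02]))
(array([ 0.0014, -0.0022,  0.006 ]), array([ 0.59,  0.04, -0.13]))
```

```bash
python3 -m creep '[{"linear":[0,0.1,-0.32],"twist":[0,0,0],"fingers":-1},{"linear":[0,0.1,-0.32],"twist":[0,0,0],"fingers":-1},{"linear":[0,0.1,-0.32],"twist":[0,0,0],"fingers":-1},{"linear":[0,0.1,-0.32],"twist":[0,0,0],"fingers":-1},{"linear":[0,0.1,-0.32],"twist":[0,0,0],"fingers":-1},{"linear":[0,0.1,-0.32],"twist":[0,0,0],"fingers":-1},{"linear":[0,0.1,-0.32],"twist":[0,0,0],"fingers":-1},{"linear":[0,0.1,-0.32],"twist":[0,0,0],"fingers":-1}]'
python3 - <<'E'
from h import *
s,p,Rm=st();print(s['time'],p,Rm.round(3),np.round(s['joint_positions'],3),np.round(s['ft_force'],1))
print(go([.493,.269,.20],down(-93.9)))
E
```

```text
time: 2.33
position: [0.4209, 0.0028, 0.2499]
tool_rot: [1.259, 1.175, -1.258]
ft_force: [0.7, -0.1, 0.7]
grip_width: 0.997
2.3333 [0.42094159 0.00284115 0.24989366] [[ 0.001  0.998 -0.067]
 [-0.001 -0.067 -0.998]
 [-1.     0.001  0.001]] [ 0.731 -0.22  -0.676  1.866 -0.137  1.448 -1.555] [ 0.7 -0.1  0.7]
(array([ 0.0497,  0.0539, -0.2705]), array([ 0.04,  0.05, -0.08]))
```

```bash
python3 -m creep '[{"linear":[0.05,0.054,-0.27],"twist":[0,0,0],"fingers":-1},{"linear":[0.05,0.054,-0.27],"twist":[0,0,0],"fingers":-1},{"linear":[0.05,0.054,-0.27],"twist":[0,0,0],"fingers":-1},{"linear":[0.05,0.054,-0.27],"twist":[0,0,0],"fingers":-1},{"linear":[0.05,0.054,-0.27],"twist":[0,0,0],"fingers":-1},{"linear":[0.05,0.054,-0.27],"twist":[0,0,0],"fingers":-1},{"linear":[0.05,0.054,-0.27],"twist":[0,0,0],"fingers":-1},{"linear":[0.05,0.054,-0.27],"twist":[0,0,0],"fingers":-1}]'
python3 - <<'E'
from h import *
s,p,Rm=st();print(s['time'],p,Rm.round(3),np.round(s['joint_positions'],3),np.round(s['ft_force'],1))
snap('wrist','w1')
for n in ['spindle_mid','spindle_screw']:
  print(n,[(np.round(x['centre'],3),round(x['conf'],2)) for x in nets.place_of('wrist',n)[:2]])
C=cloud('w1');D=np.load('pics/w1.npy')
m=(D>0)&(abs(C[...,0]-.493)<.13)&(abs(C[...,1]-.269)<.05)&(C[...,2]>.012)&(C[...,2]<.05)
P=C[m];print(len(P),P.min(0),P.max(0))
m0=P[:,:2].mean(0);v=np.linalg.svd(P[:,:2]-m0,full_matrices=0)[2];t=(P[:,:2]-m0)@v[0];print(v[0],np.degrees(np.arctan2(v[0][1],v[0][0])),np.ptp(t),m0+v[0]*(t.max()+t.min())/2)
B=P[P[:,2]>.028];print('block',len(B),cv2.minAreaRect(B[:,:2].astype(np.float32)),np.median(B[:,2]))
E
```

```text
time: 3.0
position: [0.4908, 0.2739, 0.1979]
tool_rot: [1.255, 1.189, -1.252]
ft_force: [-1.8, -1.1, -0.5]
grip_width: 0.997
3.0 [0.49075699 0.27392921 0.19785376] [[-0.004  0.998 -0.058]
 [ 0.007 -0.058 -0.998]
 [-1.    -0.005 -0.006]] [ 0.355  0.276 -1.061  1.642  0.238  1.366 -2.367] [-1.8 -1.1 -0.5]
spindle_mid [(array([0.494, 0.267, 0.018]), 0.9), (array([0.556, 0.135, 0.118]), 0.47)]
spindle_screw [(array([0.492, 0.267, 0.034]), 0.56)]
2082 [0.39905081 0.25170759 0.01382127] [0.5884659  0.28000631 0.036706  ]
[-0.99762025  0.0689481 ] 176.0464284274714 0.18973287022550478 [0.49357116 0.26598753]
block 760 ((0.494495153427124, 0.26585397124290466), (0.025660304352641106, 0.04046102240681648), 85.37818908691406) 0.03265477264936403
```

View pics/w1.png

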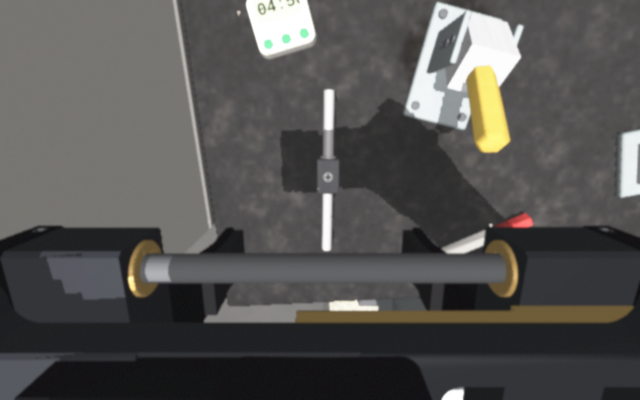

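```bash
python3 - <<'E'
from h import *
s,p,Rm=st();print(s['time'],p)
print(go([.494,.2665,.07],down(-93.95)))
E
```

```text
3.15 [0.49243284 0.26631504 0.19921486]
(array([ 0.1292,  0.0017, -0.0004]), array([0.13, 0.03, 0.05]))
```

```bash
python3 -m creep '[{"linear":[0.13,0.0015,0],"twist":[0,0,0],"fingers":-1},{"linear":[0.13,0.0015,0],"twist":[0,0,0],"fingers":-1},{"linear":[0.13,0.0015,0],"twist":[0,0,0],"fingers":-1},{"linear":[0.13,0.0015,0],"twist":[0,0,0],"fingers":-1},{"linear":[0.165,0.0015,0],"twist":[0,0,0],"fingers":-1},{"linear":[0.165,0.0015,0],"twist":[0,0,0],"fingers":-1}]'
python3 - <<'E'
from h import *
s,p,Rm=st();print(s['time'],p,Rm.round(3),np.round(s['joint_positions'],3))
print(go([.494,.2665,.017],down(-93.95)))
E
```

```text
time: 3.65
position: [0.4923, 0.2627, 0.0316]
tool_rot: [1.255, 1.176, -1.266]
ft_force: [-1.1, -0.7, -0.8]
grip_width: 1.001
3.65 [0.49229063 0.26267437 0.03157559] [[-0.005  0.998 -0.07 ]
 [-0.004 -0.07  -0.998]
 [-1.    -0.005  0.005]] [ 0.264  0.441 -0.96   1.833  0.407  1.087 -2.489]
(array([ 0.0146,  0.0015, -0.004 ]), array([-0.06,  0.26,  0.27]))
```

```bash
python3 -m creep '[{"linear":[0.016,0.001,0],"twist":[0,0,0],"fingers":-1},{"linear":[0.016,0.001,0],"twist":[0,0,0],"fingers":-1},{"linear":[0.016,0.001,0],"twist":[0,0,0],"fingers":1},{"linear":[0.016,0.001,0],"twist":[0,0,0],"fingers":1},{"linear":[0.016,0.001,0],"twist":[0,0,0],"fingers":1},{"linear":[0.016,0.001,0],"twist":[0,0,0],"fingers":1},{"linear":[0.016,0.001,0],"twist":[0,0,0],"fingers":1},{"linear":[0.016,0.001,0],"twist":[0,0,0],"fingers":1}]' 40
python3 - <<'E'
from h import *
s,p,Rm=st();print(s['time'],p,s['grip_width'],s['grip_width']*.087,s['ft_force'])
E
```

```text
time: 4.32
position: [0.4951, 0.2667, 0.019]
tool_rot: [1.259, 1.176, -1.258]
ft_force: [-0.4, 0.3, 0.7]
grip_width: 0.631
4.3167 [0.49512974 0.26670045 0.01896252] 0.6311286199029644 0.0549081899315579 [-0.37316983  0.32819136  0.68528705]
```

Fingers still closing; hold for more rows.

```bash
python3 -m creep '[{"linear":[0.001,0,0],"twist":[0,0,0],"fingers":1},{"linear":[0.001,0,0],"twist":[0,0,0],"fingers":1},{"linear":[0.001,0,0],"twist":[0,0,0],"fingers":1},{"linear":[0.001,0,0],"twist":[0,0,0],"fingers":1},{"linear":[0.001,0,0],"twist":[0,0,0],"fingers":1},{"linear":[0.001,0,0],"twist":[0,0,0],"fingers":1},{"linear":[0.001,0,0],"twist":[0,0,0],"fingers":1},{"linear":[0.001,0,0],"twist":[0,0,0],"fingers":1}]' 40
python3 - <<'E'
from h import *
s,p,Rm=st();print(s['time'],p,Rm.round(3),s['grip_width']*.087,s['ft_force'],np.round(s['joint_positions'],2))
E
```

```text
time: 4.98
position: [0.4949, 0.2667, 0.0175]
tool_rot: [1.258, 1.177, -1.258]
ft_force: [-0.2, 0.4, -0.2]
grip_width: 0.043
4.9833 [0.49489767 0.26668155 0.01749915] [[-0.     0.998 -0.067]
 [-0.    -0.067 -0.998]
 [-1.    -0.     0.   ]] 0.0037461419884592013 [-0.21411995  0.40327347 -0.15522019] [ 0.25  0.46 -0.95  1.84  0.43  1.06 -2.5 ]
```

```bash
python3 - <<'E'
from h import *
snap('wrist','w2');snap('scene','s2');s,p,Rm=st();print(s['grip_width'])
a=cv2.imread('pics/s2.png')[120:300,160:420];cv2.imwrite('pics/s2z.png',cv2.resize(a,None,fx=3,fy=3))
E
```

```text
0.016027264745017977
```

View pics/w2.png

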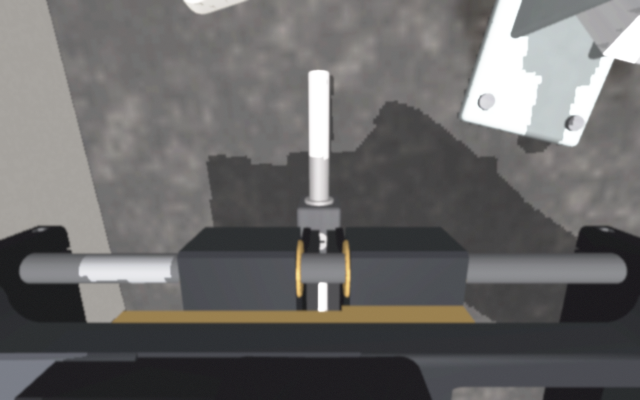

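View pics/s2z.png

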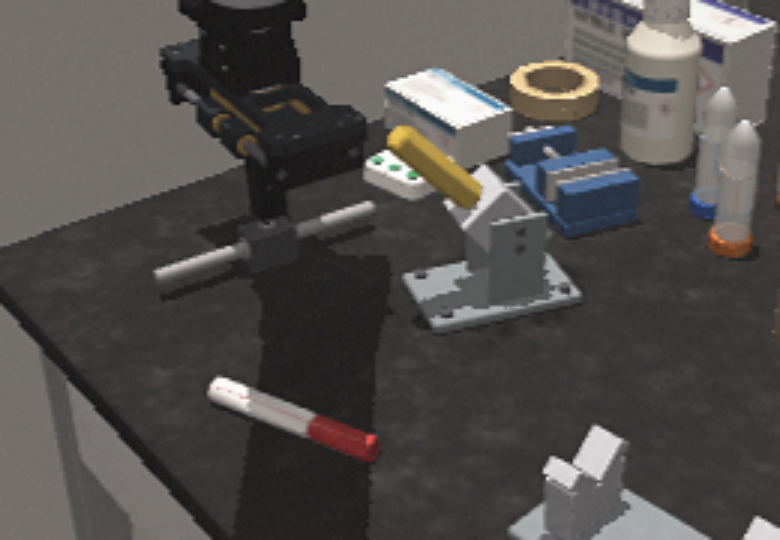

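```bash
python3 - <<'E'
from h import *
C=cloud('s2')
# zoom coords -> px: x=160+X/3,y=120+Y/3
for X,Y in [(268,120),(268,150),(268,180),(268,200),(268,210),(268,216),(262,222),(285,225),(255,232),(270,235),(285,245),(260,260),(240,260),(180,275),(350,215)]:
  u,v=160+X//3,120+Y//3;print((X,Y),C[v,u].round(4))
C=cloud('w2')
for u,v in [(320,100),(320,180),(320,203),(320,215),(305,215),(335,215),(322,240),(322,225),(310,240),(340,240),(324,270),(323,300),(304,270)]: print((u,v),C[v,u].round(4))
E
python3 -c "
import cv2
a=cv2.imread('pics/w2.png')[180:330,230:420];cv2.imwrite('pics/w2z.png',cv2.resize(a,None,fx=4,fy=4))
a=cv2.imread('pics/s2.png')[160:230,200:300];cv2.imwrite('pics/s2y.png',cv2.resize(a,None,fx=7,fy=7,interpolation=cv2.INTER_CUBIC))"
```

```text
(268, 120) [0.4669 0.2063 0.158 ]
(268, 150) [0.4524 0.1838 0.1488]
(268, 180) [0.4524 0.1871 0.1238]
(268, 200) [0.4901 0.2568 0.0636]
(268, 210) [0.4896 0.2574 0.0529]
(268, 216) [0.4901 0.2591 0.0465]
(262, 222) [0.4916 0.2721 0.0342]
(285, 225) [0.5051 0.2587 0.033 ]
(255, 232) [0.4815 0.2646 0.0334]
(270, 235) [0.49   0.2565 0.0314]
(285, 245) [0.5015 0.2545 0.0198]
(260, 260) [0.4777 0.2565 0.0141]
(240, 260) [0.4742 0.2797 0.0037]
(180, 275) [0.4178 0.2713 0.0164]
(350, 215) [0.5645 0.2593 0.022 ]
(320, 100) [0.5723 0.2633 0.024 ]
(320, 180) [0.5274 0.2664 0.0243]
(320, 203) [0.5142 0.2673 0.0274]
(320, 215) [0.5085 0.2676 0.0328]
(305, 215) [0.5083 0.2765 0.0304]
(335, 215) [0.5081 0.259  0.0332]
(322, 240) [0.4935 0.2675 0.034 ]
(322, 225) [0.5022 0.2669 0.0323]
(310, 240) [0.5042 0.2727 0.0598]
(340, 240) [0.505  0.2579 0.0641]
(324, 270) [0.5247 0.2646 0.1325]
(323, 300) [0.4468 0.2699 0.0227]
(304, 270) [0.5243 0.2699 0.1311]
```

View pics/w2z.png

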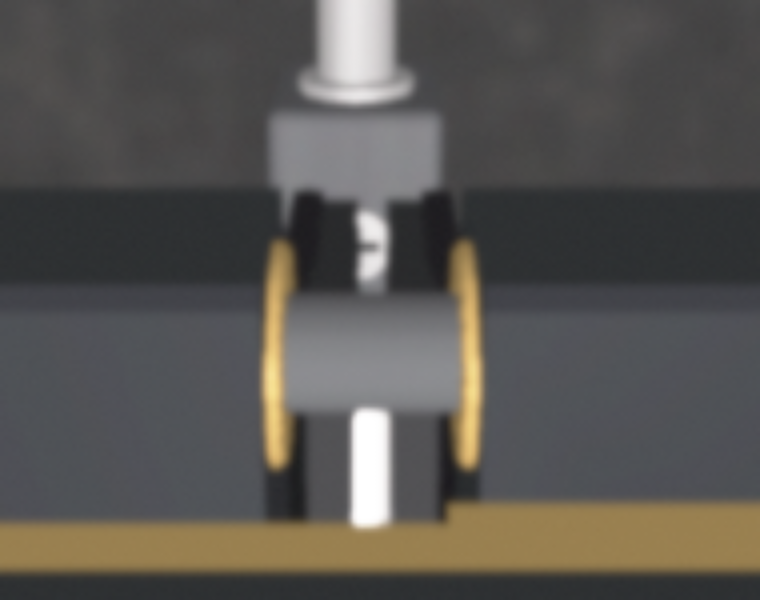

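View pics/s2y.png

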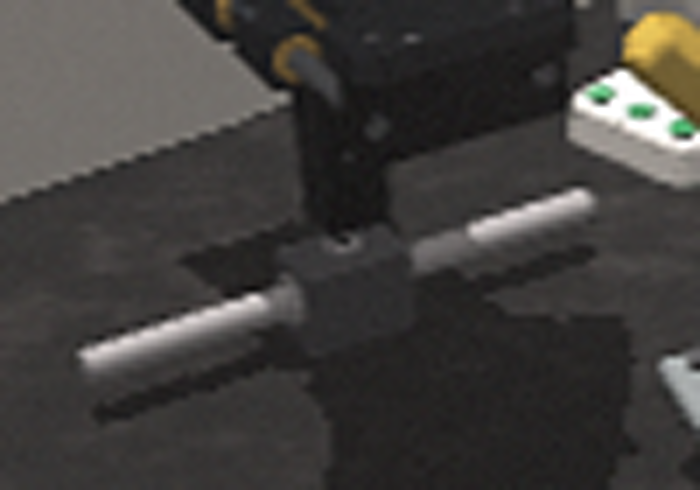

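```bash
python3 - <<'E'
from h import *
print([a for a in dir(ctrl) if a[0]!='_']); 
for a in dir(ctrl):
  if a[0]!='_' : print(a,getattr(ctrl,a))
C=cloud('s2');img=cv2.imread('pics/s2.png').max(2)
for (y0,y1) in [(.16,.21),(.21,.24),(.24,.275),(.275,.3)]:
  m=(abs(C[...,0]-.49)<.07)&(C[...,1]>y0)&(C[...,1]<y1)&(C[...,2]>.038)&(img<90)
  P=C[m];print(y0,len(P),np.sort(P[:,2])[:10].round(4),P.min(0).round(3),P.max(0).round(3))
c=viewer.camera_params('wrist');s,p,Rm=st()
print('cam in tool',Rm.T@(c['cam_to_world'][:3,3]-p),(Rm.T@c['cam_to_world'][:3,:3]).round(3))
E
```

```text
['MotionError', 'finger_overhang']
MotionError <class 'bench.MotionError'>
finger_overhang 0.011
0.16 1535 [0.1135 0.1137 0.1143 0.1146 0.1149 0.1151 0.1152 0.1153 0.1156 0.1156] [0.42  0.16  0.114] [0.526 0.21  0.473]
0.21 2293 [0.1199 0.1204 0.1205 0.1209 0.1214 0.1218 0.1221 0.123  0.1231 0.1235] [0.42 0.21 0.12] [0.534 0.24  0.462]
0.24 2427 [0.0449 0.0453 0.0457 0.046  0.0463 0.0463 0.0464 0.0465 0.0472 0.0474] [0.42  0.24  0.045] [0.547 0.275 0.456]
0.275 246 [0.0455 0.0513 0.0534 0.0617 0.0661 0.0671 0.0692 0.07   0.0712 0.0756] [0.451 0.275 0.045] [0.486 0.3   0.376]
cam in tool [-0.18930446  0.06797452 -0.00033286] [[ 0.    -0.253  0.968]
 [ 0.001 -0.968 -0.253]
 [ 1.     0.001 -0.   ]]
```

```bash
python3 -m creep '[{"linear":[0,0,0],"twist":[0,0,0],"fingers":-0.3},{"linear":[0,0,0],"twist":[0,0,0],"fingers":-0.3},{"linear":[0,0,0],"twist":[0,0,0],"fingers":-0.3},{"linear":[0,0,0],"twist":[0,0,0],"fingers":-0.3},{"linear":[0,0,0],"twist":[0,0,0],"fingers":-0.3},{"linear":[0,0,0],"twist":[0,0,0],"fingers":-0.3},{"linear":[0,0,0],"twist":[0,0,0],"fingers":-0.3},{"linear":[0,0,0],"twist":[0,0,0],"fingers":-0.3}]' 40
python3 - <<'E'
from h import *
snap('wrist','w3');snap('scene','s3')
s,p,Rm=st();print(p,s['grip_width'])
C=cloud('s3');img=cv2.imread('pics/s3.png').max(2)
for (y0,y1) in [(.16,.21),(.21,.265),(.265,.3),(.3,.35)]:
  m=(abs(C[...,0]-.49)<.07)&(C[...,1]>y0)&(C[...,1]<y1)&(C[...,2]>.038)&(img<90)
  P=C[m];i=np.argsort(P[:,2])[:6];print(y0,len(P),P[i].round(4).tolist())
a=cv2.imread('pics/s3.png')[160:230,200:300];cv2.imwrite('pics/s3y.png',cv2.resize(a,None,fx=7,fy=7,interpolation=cv2.INTER_CUBIC))
E
```

```text
time: 5.75
position: [0.4949, 0.2667, 0.0175]
tool_rot: [1.258, 1.177, -1.258]
ft_force: [-0.5, 0.3, -0.1]
grip_width: 0.536
[0.4948551  0.26669737 0.01750319] 0.6071644541897165
0.16 1525 [[0.4829, 0.1856, 0.1139], [0.5137, 0.1818, 0.1149], [0.5077, 0.1807, 0.115], [0.4778, 0.1814, 0.1152], [0.4908, 0.1821, 0.1152], [0.5167, 0.1787, 0.1153]]
0.21 4369 [[0.5001, 0.2365, 0.0429], [0.5048, 0.2352, 0.0445], [0.4961, 0.2343, 0.0454], [0.4938, 0.2347, 0.0461], [0.4993, 0.2349, 0.0466], [0.4914, 0.2351, 0.0468]]
0.265 595 [[0.5031, 0.2942, 0.0444], [0.4867, 0.2988, 0.0454], [0.5041, 0.2913, 0.0454], [0.4941, 0.2928, 0.0455], [0.4995, 0.2926, 0.0464], [0.4952, 0.29, 0.0464]]
0.3 343 [[0.487, 0.3039, 0.0457], [0.4861, 0.3017, 0.0497], [0.4861, 0.3013, 0.0526], [0.4868, 0.3011, 0.0606], [0.4856, 0.3015, 0.0743], [0.4881, 0.3007, 0.0764]]
```

View pics/s3y.png

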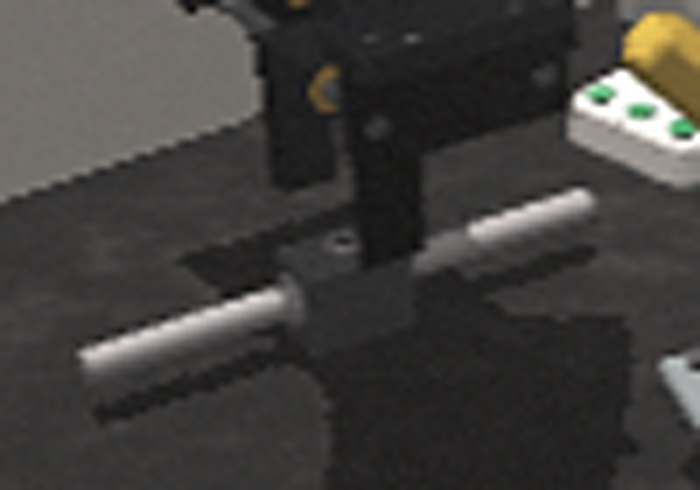

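View pics/w3.png

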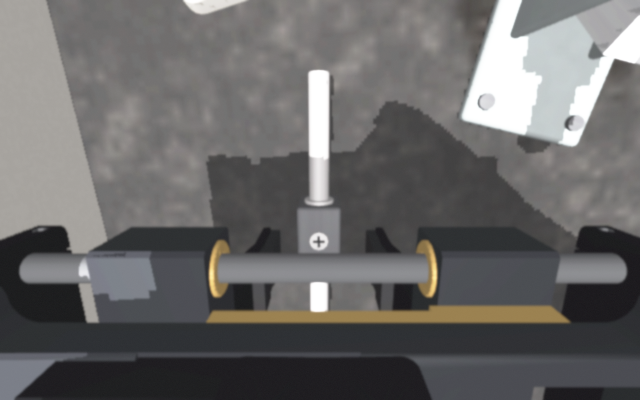

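```bash
python3 -m creep '[{"linear":[0.02,0,0],"twist":[0,0,0],"fingers":-0.3},{"linear":[0.034,0,0],"twist":[0,0,0],"fingers":-0.3},{"linear":[0.034,0,0],"twist":[0,0,0],"fingers":-0.3},{"linear":[0.034,0,0],"twist":[0,0,0],"fingers":-0.3}]' 40
python3 - <<'E'
from h import *
snap('scene','s4')
s,p,Rm=st();print(p,s['grip_width'],s['ft_force'],np.round(s['joint_positions'],2))
C=cloud('s4');img=cv2.imread('pics/s4.png').max(2)
for (y0,y1) in [(.16,.21)]:
  m=(abs(C[...,0]-.49)<.07)&(C[...,1]>y0)&(C[...,1]<y1)&(C[...,2]>.038)&(img<90)
  P=C[m];i=np.argsort(P[:,2])[:6];print(y0,len(P),P[i].round(4).tolist())
a=cv2.imread('pics/s4.png')[160:230,200:300];cv2.imwrite('pics/s4y.png',cv2.resize(a,None,fx=7,fy=7,interpolation=cv2.INTER_CUBIC))
E
```

```text
time: 6.18
position: [0.4939, 0.2662, -0.0175]
tool_rot: [1.256, 1.178, -1.26]
ft_force: [0.4, -0.2, 0.1]
grip_width: 0.651
[ 0.49458648  0.26672268 -0.01663657] 0.6535403734213899 [-0.94474329 -0.2588769  -0.20806123] [ 0.22  0.51 -0.91  1.86  0.47  1.01 -2.54]
0.16 1473 [[0.519, 0.1805, 0.0785], [0.5033, 0.1807, 0.0791], [0.4715, 0.1833, 0.0794], [0.4809, 0.186, 0.0796], [0.4785, 0.1823, 0.0798], [0.5084, 0.1805, 0.0798]]
```

View pics/s4y.png

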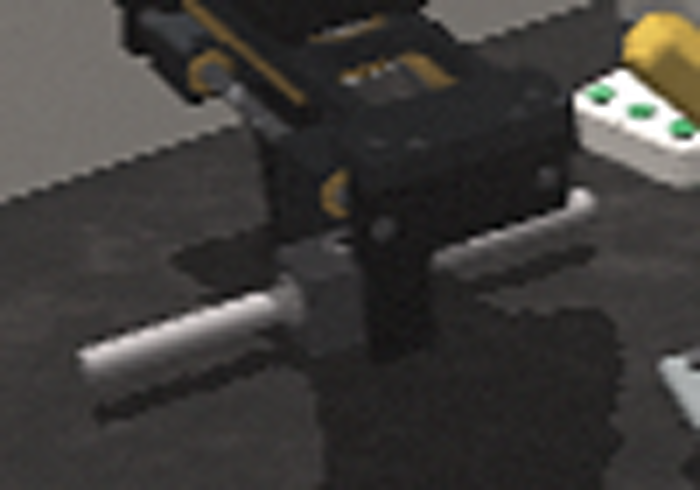

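```bash
python3 -m creep '[{"linear":[0.003,0,0],"twist":[0,0,0],"fingers":-0.3},{"linear":[0.003,0,0],"twist":[0,0,0],"fingers":1},{"linear":[0.003,0,0],"twist":[0,0,0],"fingers":1},{"linear":[0.003,0,0],"twist":[0,0,0],"fingers":1},{"linear":[0.003,0,0],"twist":[0,0,0],"fingers":1},{"linear":[0.003,0,0],"twist":[0,0,0],"fingers":1},{"linear":[0.003,0,0],"twist":[0,0,0],"fingers":1},{"linear":[0.003,0,0],"twist":[0,0,0],"fingers":1}]' 40
python3 - <<'E'
from h import *
s,p,Rm=st();print(s['time'],p,s['grip_width']*.087,s['ft_force'])
E
```

```text
time: 6.9
position: [0.4951, 0.267, -0.0193]
tool_rot: [1.259, 1.177, -1.258]
ft_force: [0.2, 0.5, 0.8]
grip_width: 0.298
6.9 [ 0.49506362  0.26698167 -0.01928158] 0.025920781701943243 [0.17428719 0.47337116 0.76317499]
```

```bash
python3 -m creep '[{"linear":[-0.01,0,0],"twist":[0,0,0],"fingers":1},{"linear":[-0.03,0,0],"twist":[0,0,0],"fingers":1},{"linear":[-0.22,0,0],"twist":[0,0,0],"fingers":1},{"linear":[-0.22,0,0],"twist":[0,0,0],"fingers":1},{"linear":[-0.22,0,0],"twist":[0,0,0],"fingers":1},{"linear":[-0.22,0,0],"twist":[0,0,0],"fingers":1},{"linear":[-0.22,0,0],"twist":[0,0,0],"fingers":1},{"linear":[-0.22,0,0],"twist":[0,0,0],"fingers":1}]' 40
python3 - <<'E'
from h import *
snap('wrist','w5')
s,p,Rm=st();print(s['time'],p,Rm.round(3),s['grip_width']*.087,s['ft_force'],np.round(s['joint_positions'],2))
print(go([.47,.0,.20],down(-54)),go([.47,-.164,.20],down(8.6)))
E
```

```text
time: 7.57
position: [0.4973, 0.2688, 0.2068]
tool_rot: [1.265, 1.173, -1.25]
ft_force: [1.0, 0.4, -3.3]
grip_width: 0.293
7.6167 [0.49603264 0.26761442 0.2035033 ] [[ 0.005  0.998 -0.067]
 [ 0.001 -0.067 -0.998]
 [-1.     0.005 -0.001]] 0.025702917929256212 [-0.36692222  0.76418296 -3.77906026] [ 0.37  0.27 -1.06  1.64  0.24  1.37 -2.37]
(array([ 0.0031, -0.0081,  0.2688]), array([-3.983e+01,  2.000e-02, -3.000e-01])) (array([0.0029, 0.0029, 0.4324]), array([-102.43,    0.19,   -0.27]))
```

View pics/w5.png

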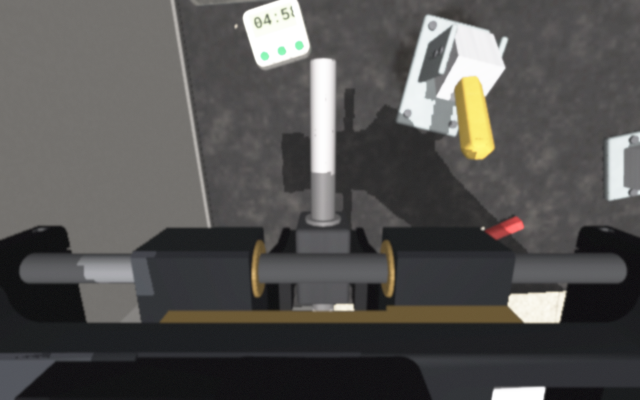

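```bash
python3 -m creep '[{"linear":[0,0.0,0.28],"twist":[-56,0,0],"fingers":1},{"linear":[0,0.0,0.28],"twist":[-56,0,0],"fingers":1},{"linear":[0,0.0,0.28],"twist":[-56,0,0],"fingers":1},{"linear":[0,0.0,0.28],"twist":[-56,0,0],"fingers":1},{"linear":[0,0.0,0.28],"twist":[-56,0,0],"fingers":1},{"linear":[0,0.0,0.28],"twist":[-56,0,0],"fingers":1},{"linear":[0,0.0,0.28],"twist":[-56,0,0],"fingers":1},{"linear":[0,0.0,0.28],"twist":[-56,0,0],"fingers":1}]'
python3 - <<'E'
from h import *
s,p,Rm=st();print(s['time'],p,Rm.round(3),s['grip_width']*.087,np.round(s['joint_positions'],2))
print(go([.48,-.164,.20],down(8.6)))
E
```

```text
time: 8.28
position: [0.4761, 0.007, 0.1987]
tool_rot: [0.669, 1.468, -0.672]
ft_force: [1.6, -0.1, -2.6]
grip_width: 0.298
8.2833 [0.4761476  0.00701133 0.1986909 ] [[-0.004  0.757  0.654]
 [-0.     0.654 -0.757]
 [-1.    -0.003 -0.002]] 0.025888631230887783 [ 0.94 -0.03 -0.98  1.83 -0.02  1.33 -0.89]
(array([-0.0013, -0.1089,  0.1319]), array([-57.78,  -0.2 ,   0.1 ]))
```

```bash
python3 -m creep '[{"linear":[0,-0.11,0.13],"twist":[-57.5,0,0],"fingers":1},{"linear":[0,-0.11,0.13],"twist":[-57.5,0,0],"fingers":1},{"linear":[0,-0.11,0.13],"twist":[-57.5,0,0],"fingers":1},{"linear":[0,-0.11,0.13],"twist":[-57.5,0,0],"fingers":1},{"linear":[0,-0.11,0.13],"twist":[-57.5,0,0],"fingers":1},{"linear":[0,-0.11,0.13],"twist":[-57.5,0,0],"fingers":1},{"linear":[0,-0.11,0.13],"twist":[-57.5,0,0],"fingers":1},{"linear":[0,-0.11,0.13],"twist":[-57.5,0,0],"fingers":1}]'
python3 - <<'E'
from h import *
snap('wrist','w6');snap('scene','s6')
s,p,Rm=st();print(s['time'],p,Rm.round(3),s['grip_width']*.087,np.round(s['joint_positions'],2))
print([(np.round(x['centre'],4),round(x['conf'],2)) for x in nets.place_of('wrist','saddle_seat')[:2]],[(np.round(x['centre'],4),round(x['conf'],2)) for x in nets.place_of('top','saddle_seat')[:2]])
E
```

```text
time: 8.95
position: [0.4772, -0.1618, 0.1982]
tool_rot: [-0.085, 1.573, 0.089]
ft_force: [-0.0, 0.2, -3.2]
grip_width: 0.297
9.05 [ 0.47745172 -0.16142633  0.19849283] [[-0.004 -0.106  0.994]
 [ 0.002  0.994  0.106]
 [-1.     0.002 -0.004]] 0.025655229381994937 [ 1.1   0.06 -0.84  1.77  0.04  1.34  0.35]
[(array([ 0.4956, -0.1694,  0.0496]), 0.89)] [(array([ 0.4964, -0.1651,  0.0556]), 0.68)]
```

View pics/w6.png

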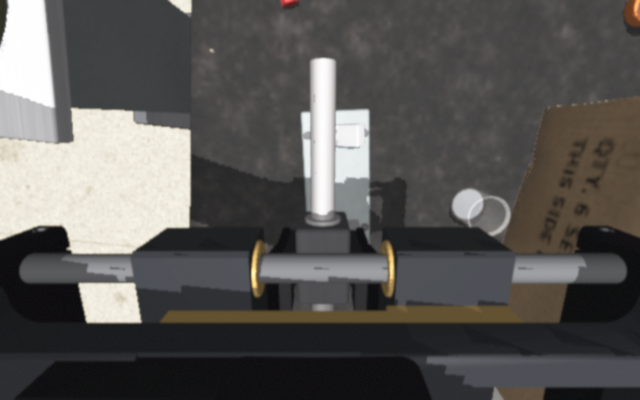

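View pics/s6.png

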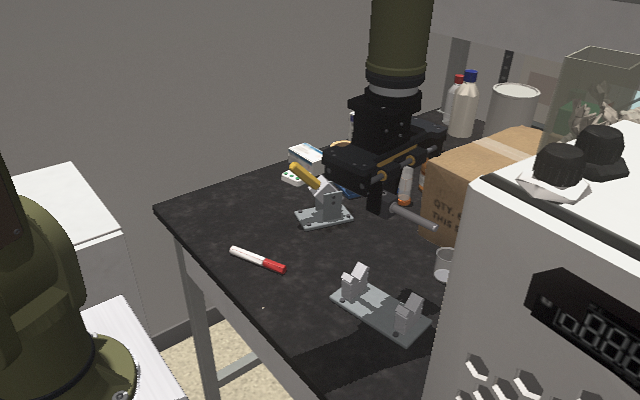

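```bash
python3 - <<'E'
from h import *
for fn in ['t0','s0','s6']:
  C=cloud(fn);D=np.load(f'pics/{fn}.npy')
  m=(D>0)&(C[...,0]>.43)&(C[...,0]<.56)&(C[...,1]>-.27)&(C[...,1]<-.06)&(C[...,2]>.04)&(C[...,2]<.07)
  P=C[m]
  cs=[]
  for a in (P[P[:,1]<-.165],P[P[:,1]>-.165]):
    r=cv2.minAreaRect(a[a[:,2]>.058][:,:2].astype(np.float32));cs.append(r[0]);print(fn,len(a),r)
  d=np.array(cs[1])-cs[0];print(np.mean(cs,0),np.linalg.norm(d),np.degrees(np.arctan2(d[1],d[0])))
  img=cv2.imread(f'pics/{fn}.png').min(2)
  m=(D>0)&(C[...,0]>.41)&(C[...,0]<.58)&(C[...,1]>-.28)&(C[...,1]<-.04)&(C[...,2]>.004)&(C[...,2]<.016)&(img>90)
  m=cv2.morphologyEx(m.astype(np.uint8),cv2.MORPH_OPEN,np.ones((3,3)))>0
  print('plate',m.sum(),cv2.minAreaRect(C[m][:,:2].astype(np.float32)))
E
```

```text
t0 238 ((0.5033213496208191, -0.2221062034368515), (0.053547877818346024, 0.02283923327922821), 7.87827730178833)
t0 222 ((0.4855034053325653, -0.10736045241355896), (0.05450034514069557, 0.021175101399421692), 9.726458549499512)
[ 0.49441238 -0.16473333] 0.11612091334707438 98.82650800375743
plate 1442 ((0.49452781677246094, -0.1641787439584732), (0.07933493703603745, 0.16738277673721313), 8.659921646118164)
s0 484 ((0.5018043518066406, -0.22460030019283295), (0.05112956091761589, 0.022037697955965996), 8.879800796508789)
s0 418 ((0.4841060936450958, -0.10937022417783737), (0.055985838174819946, 0.022047225385904312), 8.043508529663086)
[ 0.49295522 -0.16698526] 0.11658129678629564 98.73185890435103
plate 1938 ((0.4941825568675995, -0.1674899458885193), (0.08180727809667587, 0.16770295798778534), 8.85628604888916)
s6 486 ((0.5021683573722839, -0.22382888197898865), (0.054444681853055954, 0.02267254889011383), 9.00078296661377)
s6 416 ((0.4834190309047699, -0.11003024876117706), (0.05423897132277489, 0.021958287805318832), 8.79116153717041)
[ 0.49279369 -0.16692957] 0.1153328494628804 99.35593121054355
plate 727 ((0.4877530634403229, -0.12642350792884827), (0.08138852566480637, 0.08344345539808273), 6.570690155029297)
```

```bash
python3 - <<'E'
from h import *
C=cloud('w6')
for v in (65,100,140,180,210): print(v,C[v,323].round(4))
s,p,Rm=st();print(s['time'],p)
print(go([.494,-.1655,.06],down(8.8)),go([.494,-.1655,.0165],down(8.8)))
E
```

```text
65 [ 0.4664 -0.0712  0.2416]
100 [ 0.4681 -0.0855  0.2415]
140 [ 0.4701 -0.1028  0.2421]
180 [ 0.4723 -0.1212  0.2416]
210 [ 0.4741 -0.1361  0.2409]
9.15 [ 0.47804407 -0.16146233  0.1992155 ]
(array([ 0.1392, -0.0058,  0.0158]), array([-2.92, -0.16, -0.07])) (array([ 0.1827, -0.0059,  0.016 ]), array([-2.92, -0.16, -0.07]))
```

```bash
python3 -m creep '[{"linear":[0,-0.005,0.016],"twist":[-2.9,0,0],"fingers":1},{"linear":[0.12,-0.005,0.016],"twist":[-2.9,0,0],"fingers":1},{"linear":[0.12,-0.005,0.016],"twist":[-2.9,0,0],"fingers":1},{"linear":[0.12,-0.005,0.016],"twist":[-2.9,0,0],"fingers":1},{"linear":[0.12,-0.005,0.016],"twist":[-2.9,0,0],"fingers":1},{"linear":[0.12,-0.005,0.016],"twist":[-2.9,0,0],"fingers":1}]'
python3 - <<'E'
from h import *
snap('scene','s7')
s,p,Rm=st();print(s['time'],p,Rm.round(3))
print(go([.494,-.1655,.0165],down(8.8)))
a=cv2.imread('pics/s7.png')[180:380,260:480];cv2.imwrite('pics/s7y.png',cv2.resize(a,None,fx=3,fy=3,interpolation=cv2.INTER_CUBIC))
E
```

```text
time: 9.65
position: [0.4936, -0.1642, 0.0791]
tool_rot: [-0.12, 1.572, 0.124]
ft_force: [1.0, -0.5, -1.9]
grip_width: 0.291
9.7 [ 0.49594029 -0.16478971  0.08140586] [[-0.    -0.155  0.988]
 [ 0.     0.988  0.155]
 [-1.     0.    -0.   ]]
(array([ 0.0649, -0.0004, -0.002 ]), array([ 0.13, -0.01, -0.02]))
```

View pics/s7y.png

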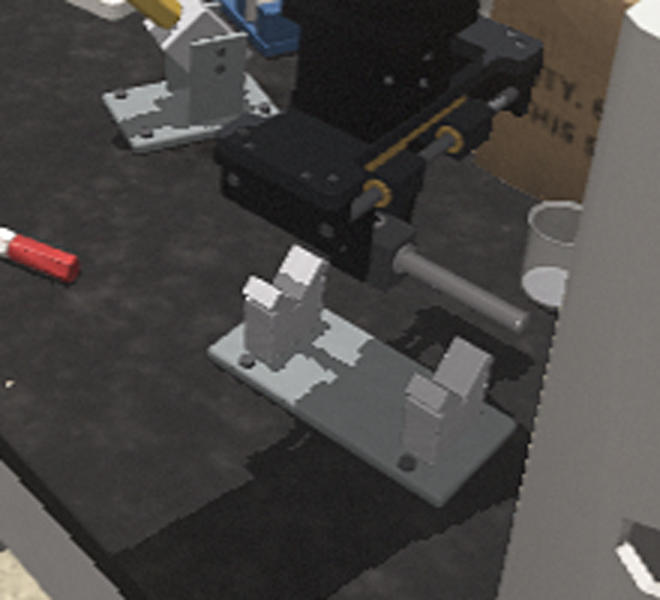

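```bash
python3 -m creep '[{"linear":[0.035,0,-0.002],"twist":[0,0,0],"fingers":1},{"linear":[0.05,0,-0.002],"twist":[0,0,0],"fingers":1},{"linear":[0.06,0,-0.002],"twist":[0,0,0],"fingers":1},{"linear":[0.063,0,-0.002],"twist":[0,0,0],"fingers":1},{"linear":[0.064,0,-0.002],"twist":[0,0,0],"fingers":1},{"linear":[0.064,0,-0.002],"twist":[0,0,0],"fingers":1}]'
python3 - <<'E'
from h import *
snap('scene','s8')
s,p,Rm=st();print(s['time'],p,s['ft_force'],s['torque'])
a=cv2.imread('pics/s8.png')[180:380,260:480];cv2.imwrite('pics/s8y.png',cv2.resize(a,None,fx=3,fy=3,interpolation=cv2.INTER_CUBIC))
E
```

```text
time: 10.2
position: [0.495, -0.1659, 0.0183]
tool_rot: [-0.124, 1.565, 0.121]
ft_force: [0.2, 0.4, -2.1]
grip_width: 0.293
10.25 [ 0.49499537 -0.16584711  0.01827147] [ 0.72844968 -0.58016927 -1.99824175] [ 0.00274551 -0.09603432 -0.00013119]
```

View pics/s8y.png

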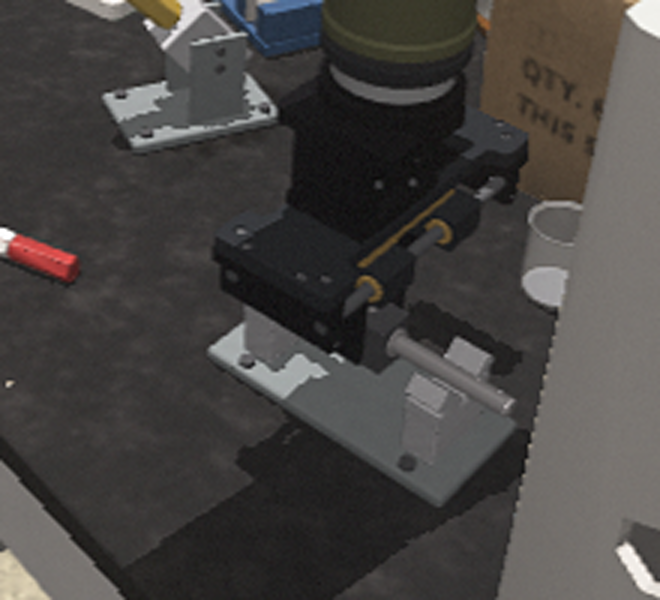

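```bash
python3 -m creep '[{"linear":[0.001,0,0],"twist":[0,0,0],"fingers":1},{"linear":[0.002,0,0],"twist":[0,0,0],"fingers":1},{"linear":[0.002,0,0],"twist":[0,0,0],"fingers":1}]'
python3 - <<'E'
from h import *
s,p,Rm=st();print(s['time'],p,s['ft_force'],s['torque'])
E
```

```text
time: 10.5
position: [0.4945, -0.1659, 0.0162]
tool_rot: [-0.124, 1.566, 0.121]
ft_force: [-2.0, 0.8, 5.3]
grip_width: 0.292
10.5 [ 0.49451273 -0.16586471  0.0161864 ] [-2.0250334   0.76579435  5.28211167] [ 0.10930375  0.34973673 -0.15767927]
```

```bash
python3 -m creep '[{"linear":[0,0,0],"twist":[0,0,0],"fingers":-0.4},{"linear":[0,0,0],"twist":[0,0,0],"fingers":-0.4},{"linear":[0,0,0],"twist":[0,0,0],"fingers":-0.4},{"linear":[0,0,0],"twist":[0,0,0],"fingers":-0.4},{"linear":[0,0,0],"twist":[0,0,0],"fingers":-0.4},{"linear":[0,0,0],"twist":[0,0,0],"fingers":-0.4},{"linear":[0,0,0],"twist":[0,0,0],"fingers":-0.4}]'
python3 -m creep '[{"linear":[-0.02,0,0],"twist":[0,0,0],"fingers":-0.4},{"linear":[-0.2,0,0],"twist":[0,0,0],"fingers":-0.4},{"linear":[-0.2,0,0],"twist":[0,0,0],"fingers":-0.4},{"linear":[-0.2,0,0],"twist":[0,0,0],"fingers":-0.4},{"linear":[-0.2,0,0],"twist":[0,0,0],"fingers":-0.4},{"linear":[-0.2,0,0],"twist":[0,0,0],"fingers":-0.4}]'
python3 - <<'E'
from h import *
snap('scene','s9');snap('wrist','w9');snap('top','t9')
for c in ('wrist','scene'):
  for n in ['spindle_mid','spindle_screw']:
    print(c,n,[(np.round(x['centre'],4),round(x['conf'],2)) for x in nets.place_of(c,n)[:2]])
s,p,Rm=st();print(s['time'],p,s['ft_force'],np.round(s['joint_positions'],2))
C=cloud('s9');m=(abs(C[...,0]-.494)<.06)&(abs(C[...,1]+.165)<.12)&(C[...,2]>.03)&(C[...,2]<.09)
np.save('pics/c9.npy',C[m])
a=cv2.imread('pics/s9.png')[180:380,260:480];cv2.imwrite('pics/s9y.png',cv2.resize(a,None,fx=3,fy=3,interpolation=cv2.INTER_CUBIC))
E
```

```text
time: 11.08
position: [0.4935, -0.1654, 0.0145]
tool_rot: [-0.123, 1.568, 0.123]
ft_force: [0.4, -0.1, 0.0]
grip_width: 0.674
time: 11.58
position: [0.4966, -0.1658, 0.221]
tool_rot: [-0.128, 1.56, 0.119]
ft_force: [1.1, 0.1, -0.2]
grip_width: 0.701
wrist spindle_mid [(array([ 0.4971, -0.1712,  0.0577]), 0.92), (array([ 0.4895, -0.1675,  0.0682]), 0.59)]
wrist spindle_screw [(array([ 0.4916, -0.1679,  0.0723]), 0.81)]
scene spindle_mid [(array([ 0.492 , -0.1659,  0.0525]), 0.88)]
scene spindle_screw [(array([ 0.4972, -0.169 ,  0.0732]), 0.6)]
11.9333 [ 0.49244744 -0.16502277  0.21274976] [ 0.3356502  -1.40094293  0.59460399] [ 1.09  0.09 -0.86  1.72  0.07  1.37  0.38]
```

View pics/s9y.png

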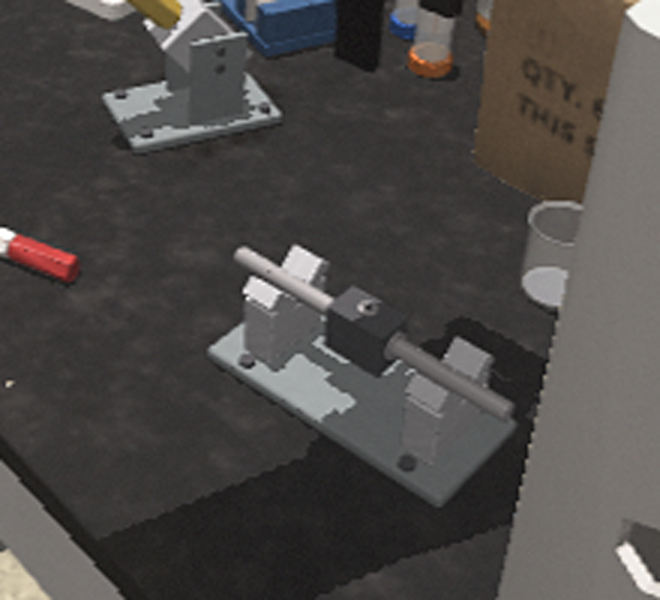

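View pics/w9.png

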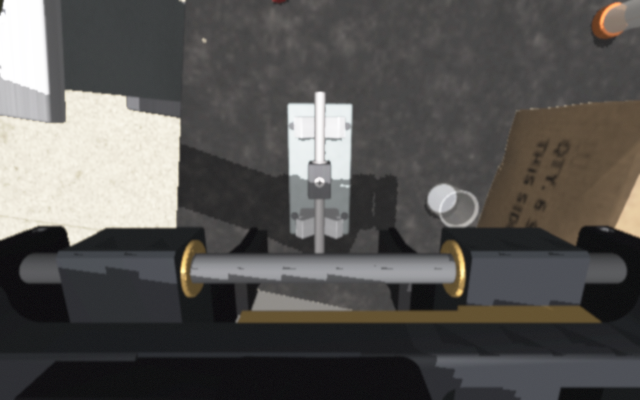

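```bash
python3 - <<'E'
from h import *
print('screw',cloud('w9')[182,320],cloud('s9')[180+102,260+122])
B=cloud('w9');D=np.load('pics/w9.npy');m=(D>0)&(abs(B[...,0]-.494)<.1)&(abs(B[...,1]+.166)<.1)&(B[...,2]>.064)&(B[...,2]<.08);
r=cv2.minAreaRect(B[m&(abs(B[...,1]+.166)<.03)][:,:2].astype(np.float32));print('block',r)
# shaft pts
img9=cv2.imread('pics/w9.png')
for v in (97,110,125,145,205,220,235,250): print(B[v,320].round(4))
for fn in ['t0','s0','s9','w1','w5','t9']:
  C=cloud(fn);hsv=cv2.cvtColor(cv2.imread(f'pics/{fn}.png'),cv2.COLOR_BGR2HSV)
  m=(C[...,0]>.45)&(C[...,0]<.66)&(C[...,1]>.08)&(C[...,1]<.21)&(C[...,2]>.07)&(C[...,2]<.2)&(hsv[...,0]>15)&(hsv[...,0]<35)&(hsv[...,1]>120)
  m=cv2.morphologyEx(m.astype(np.uint8),cv2.MORPH_OPEN,np.ones((3,3)))>0
  P=C[m]
  if len(P)<30: print(fn,len(P));continue
  c=P.mean(0);v=np.linalg.svd(P-c,full_matrices=0)[2][0];v=v*np.sign(v[2]);t=(P-c)@v
  print(fn,len(P),'c',c.round(4),'v',v.round(3),'tilt',np.degrees(np.arccos(v[2])).round(1),'az',np.degrees(np.arctan2(v[1],v[0])).round(1),'len',np.ptp(t).round(4),'top',(c+v*t.max()).round(4),'bot',(c+v*t.min()).round(4))
for fn in ['t0','w1','s0']:
  C=cloud(fn);img=cv2.imread(f'pics/{fn}.png').min(2)
  m=(C[...,0]>.5)&(C[...,0]<.68)&(C[...,1]>.05)&(C[...,1]<.2)&(C[...,2]>.005)&(C[...,2]<.015)&(img>100)
  m=cv2.morphologyEx(m.astype(np.uint8),cv2.MORPH_OPEN,np.ones((3,3)))>0
  print('hplate',fn,cv2.minAreaRect(C[m][:,:2].astype(np.float32)))
E
```

```text
screw [ 0.49292506 -0.16604318  0.0672237 ] [ 0.4936064  -0.16803843  0.0708019 ]
block ((0.4918240010738373, -0.16594626009464264), (0.02463165484368801, 0.038539521396160126), 8.63976001739502)
[ 0.479  -0.0775  0.0552]
[ 0.4811 -0.0906  0.0561]
[ 0.4835 -0.1061  0.0567]
[ 0.4868 -0.1273  0.0561]
[ 0.4974 -0.195   0.0565]
[ 0.5002 -0.213   0.0565]
[ 0.5031 -0.2311  0.0576]
[ 0.5061 -0.2506  0.0562]
t0 218 c [0.5576 0.1385 0.1329] v [-0.694  0.223  0.684] tilt 46.8 az 162.2 len 0.0828 top [0.5338 0.1462 0.1564] bot [0.5913 0.1277 0.0997]
s0 348 c [0.5553 0.1314 0.1255] v [-0.648  0.222  0.728] tilt 43.3 az 161.1 len 0.0862 top [0.5302 0.14   0.1537] bot [0.5861 0.1208 0.0909]
s9 353 c [0.5551 0.1317 0.1256] v [-0.65   0.234  0.723] tilt 43.7 az 160.2 len 0.087 top [0.5304 0.1406 0.153 ] bot [0.587  0.1202 0.0901]
w1 2420 c [0.5578 0.1405 0.1336] v [-0.706  0.169  0.688] tilt 46.5 az 166.5 len 0.0815 top [0.5348 0.146  0.156 ] bot [0.5923 0.1322 0.0999]
w5 2235 c [0.5557 0.1425 0.1301] v [-0.705  0.168  0.689] tilt 46.4 az 166.6 len 0.0824 top [0.5329 0.1479 0.1524] bot [0.591  0.1341 0.0956]
t9 211 c [0.5567 0.1386 0.1339] v [-0.691  0.237  0.683] tilt 46.9 az 161.0 len 0.0857 top [0.5339 0.1464 0.1565] bot [0.5931 0.1261 0.0979]
hplate t0 ((0.6035035848617554, 0.1263931393623352), (0.07361521571874619, 0.11919954419136047), 73.85017395019531)
hplate w1 ((0.6029672622680664, 0.12227142602205276), (0.07552904635667801, 0.1195802316069603), 73.34857940673828)
hplate s0 ((0.6021047234535217, 0.1235169842839241), (0.07743949443101883, 0.11991868913173676), 71.19935607910156)
```

```bash
cat >> h.py <<'E'
V=np.array([.643*np.cos(np.radians(163.5)),.643*np.sin(np.radians(163.5)),.766]);G=np.array([.5595,.1375,.1226])
def drv(az=73.5):
  z=np.array([np.cos(np.radians(az)),np.sin(np.radians(az)),0]);x=-V/np.linalg.norm(V);return np.stack([x,np.cross(z,x),z],1)
E
python3 - <<'E'
from h import *
Rt=drv();print(Rt.round(3));T=G+.12*V+.037*Rt[:,0];print(T)
s,p,Rm=st();l,t=go(T,Rt);print(l,t,np.linalg.norm(t),np.linalg.norm(l))
E
```

```text
[[ 0.616 -0.734  0.284]
 [-0.183  0.218  0.959]
 [-0.766 -0.643  0.   ]]
[0.50832641 0.15265831 0.1861809 ]
[0.0269 0.3113 0.0654] [-61.73 -22.58 -35.81] 74.85188975570355 0.3192310448562295
```

```bash
python3 -m creep '[{"linear":[0.027,0.311,0.065],"twist":[-61.7,-22.6,-35.8],"fingers":-0.4},{"linear":[0.027,0.311,0.065],"twist":[-61.7,-22.6,-35.8],"fingers":-0.4},{"linear":[0.027,0.311,0.065],"twist":[-61.7,-22.6,-35.8],"fingers":-0.4},{"linear":[0.027,0.311,0.065],"twist":[-61.7,-22.6,-35.8],"fingers":-0.4},{"linear":[0.027,0.311,0.065],"twist":[-61.7,-22.6,-35.8],"fingers":-0.4},{"linear":[0.027,0.311,0.065],"twist":[-61.7,-22.6,-35.8],"fingers":-0.4}]'
python3 - <<'E'
from h import *
s,p,Rm=st();print(s['time'],p,Rm.round(3),np.round(s['joint_positions'],2),s['ft_force'])
c=viewer.camera_params('wrist')
print('cam in tool',Rm.T@(c['cam_to_world'][:3,3]-p))
Rt=drv();print(go(G+.12*V+.037*Rt[:,0],Rt))
E
```

```text
time: 12.43
position: [0.505, 0.0826, 0.1932]
tool_rot: [-0.843, 1.217, 0.321]
ft_force: [2.3, 0.7, 1.0]
grip_width: 0.697
12.4333 [0.50503336 0.08259149 0.19318338] [[ 0.348 -0.634  0.691]
 [-0.21   0.665  0.716]
 [-0.914 -0.395  0.099]] [ 0.65 -0.29 -0.96  2.04  0.09  1.    0.42] [2.31458439 0.73867235 0.97840272]
cam in tool [-1.89534079e-01  6.89112156e-02 -2.75499381e-05]
(array([-0.0072,  0.0473,  0.0518]), array([-26.34,  -9.7 , -14.96]))
```

```bash
python3 -m creep '[{"linear":[-0.007,0.047,0.052],"twist":[-26.3,-9.7,-15],"fingers":-0.4},{"linear":[-0.007,0.047,0.052],"twist":[-26.3,-9.7,-15],"fingers":-0.4},{"linear":[-0.007,0.047,0.052],"twist":[-26.3,-9.7,-15],"fingers":-0.4},{"linear":[-0.007,0.047,0.052],"twist":[-26.3,-9.7,-15],"fingers":-0.4},{"linear":[-0.007,0.047,0.052],"twist":[-26.3,-9.7,-15],"fingers":-0.4},{"linear":[-0.007,0.047,0.052],"twist":[-26.3,-9.7,-15],"fingers":-0.4}]'
python3 - <<'E'
from h import *
s,p,Rm=st();print(s['time'],p,Rm.round(3),np.round(s['joint_positions'],3),s['ft_force'])
Rt=drv();print(go(G+.12*V+.037*Rt[:,0],Rt))
snap('scene','s10')
E
```

```text
time: 12.93
position: [0.5075, 0.1513, 0.1836]
tool_rot: [-1.329, 0.875, 0.463]
ft_force: [-1.0, -0.1, -0.2]
grip_width: 0.7
12.9333 [0.50745151 0.15132766 0.18358284] [[ 0.612 -0.738  0.283]
 [-0.182  0.217  0.959]
 [-0.77  -0.638 -0.001]] [-0.02  -0.297 -0.646  2.241  0.543  0.796  0.285] [-1.0222875  -0.10674326 -0.24078656]
(array([-0.0017, -0.002 ,  0.0015]), array([ 0.1 , -0.02, -0.34]))
```

View pics/s10.png

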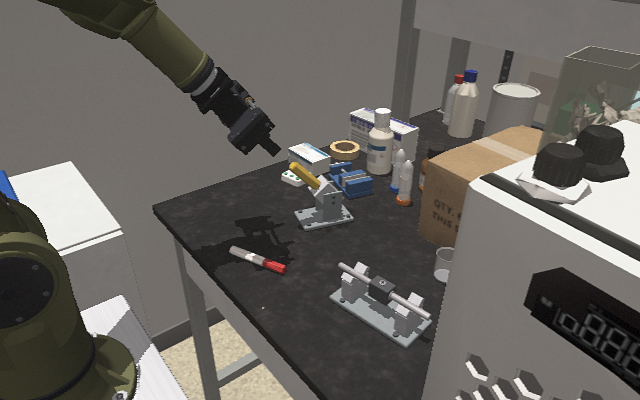

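```bash
python3 - <<'E'
from h import *
snap('wrist','w10')
s,p,Rm=st();print(p)
C=cloud('w10');hsv=cv2.cvtColor(cv2.imread('pics/w10.png'),cv2.COLOR_BGR2HSV);D=np.load('pics/w10.npy')
m=(D>0)&(hsv[...,0]>15)&(hsv[...,0]<35)&(hsv[...,1]>120)&(np.linalg.norm(C-G,axis=-1)<.07)
P=(C[m]-p)@Rm;print(len(P),P.mean(0),P.min(0),P.max(0))
for a in np.arange(P[:,0].min(),P[:,0].max(),.012):
  Q=P[(P[:,0]>=a)&(P[:,0]<a+.012)]
  if len(Q)>5: print(a.round(3),len(Q),np.percentile(Q[:,1],[2,98]).round(4),np.percentile(Q[:,2],[2,98]).round(4))
# scene: handle and fingers
C=cloud('s10');hsv=cv2.cvtColor(cv2.imread('pics/s10.png'),cv2.COLOR_BGR2HSV)
m=(hsv[...,0]>15)&(hsv[...,0]<35)&(hsv[...,1]>120)&(np.linalg.norm(C-G,axis=-1)<.07)
P=(C[m]-p)@Rm;print('scene',P.min(0),P.max(0))
m=(np.linalg.norm(C-p+Rm[:,0]*.037,axis=-1)<.07)&(hsv[...,2]<70)&(C[...,2]>.1)
P=(C[m]-p)@Rm;print('gripper',len(P),np.percentile(P,[1,99],axis=0))
E
```

```text
[0.50763625 0.15156629 0.18389339]
430 [0.0556398  0.00737929 0.00293572] [ 0.04052368 -0.00980768 -0.00706667] [0.1033469  0.01363499 0.01236334]
0.041 271 [-0.009   0.0134] [-0.0062  0.0123]
0.053 48 [0.0083 0.0132] [-0.0042  0.0112]
0.065 39 [0.0081 0.0121] [-0.0043  0.0109]
0.077 36 [0.0078 0.0115] [-0.0045  0.0104]
0.089 31 [0.0071 0.0107] [-0.0047  0.0102]
scene [ 0.03988192 -0.01420635 -0.01156146] [0.12504857 0.01131597 0.0087589 ]
gripper 239 [[-0.07452507 -0.01112512 -0.0469705 ]
 [-0.02787539  0.01058899  0.03255534]]
```

View pics/w10.png

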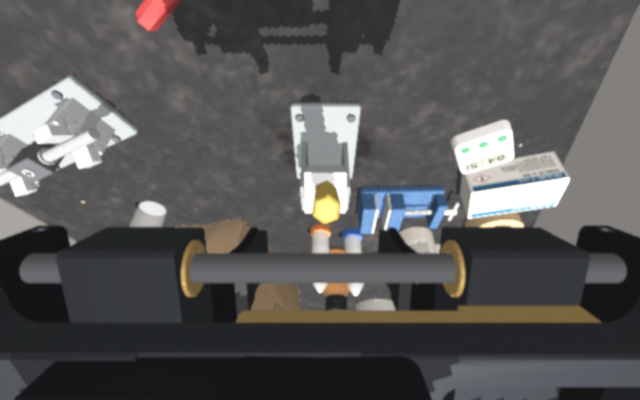

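```bash
python3 -m creep '[{"linear":[0.03,0.002,0.002],"twist":[0,0,0],"fingers":-0.4},{"linear":[0.06,0.002,0.002],"twist":[0,0,0],"fingers":-0.4},{"linear":[0.09,0.002,0.002],"twist":[0,0,0],"fingers":-0.4},{"linear":[0.113,0.002,0.002],"twist":[0,0,0],"fingers":-0.4},{"linear":[0.113,0.002,0.002],"twist":[0,0,0],"fingers":-0.4},{"linear":[0.113,0.002,0.002],"twist":[0,0,0],"fingers":-0.4}]'
python3 - <<'E'
from h import *
snap('scene','s11')
s,p,Rm=st();print(s['time'],p,np.round(s['joint_positions'],3),s['ft_force'])
Rt=drv();print('to ideal',go(G+.0072*V+.037*Rt[:,0],Rt))
a=cv2.imread('pics/s11.png')[100:240,200:380];cv2.imwrite('pics/s11y.png',cv2.resize(a,None,fx=4,fy=4,interpolation=cv2.INTER_CUBIC))
E
```

```text
time: 13.53
position: [0.5775, 0.1318, 0.0966]
tool_rot: [-1.32, 0.88, 0.459]
ft_force: [-0.3, 0.2, 0.5]
grip_width: 0.698
13.5833 [0.57792679 0.1327232  0.09820084] [ 0.118 -0.006 -0.721  2.236  0.936  0.661 -0.021] [-0.1985272   0.08915563  0.89213165]
to ideal (array([-0.0011, -0.0011, -0.0006]), array([-0.4 , -0.06, -0.33]))
```

View pics/s11y.png

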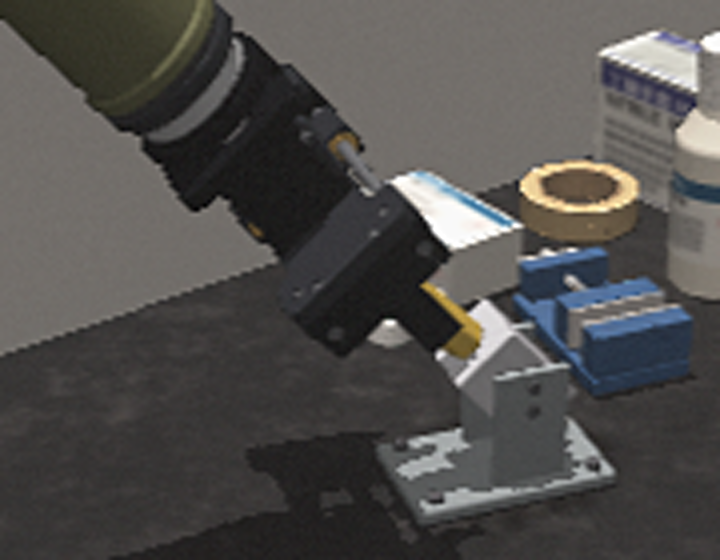

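```bash
python3 -m creep '[{"linear":[0,0,0],"twist":[0,0,0],"fingers":1},{"linear":[0,0,0],"twist":[0,0,0],"fingers":1},{"linear":[0,0,0],"twist":[0,0,0],"fingers":1},{"linear":[0,0,0],"twist":[0,0,0],"fingers":1},{"linear":[0,0,0],"twist":[0,0,0],"fingers":1},{"linear":[0,0,0],"twist":[0,0,0],"fingers":1},{"linear":[0,0,0],"twist":[0,0,0],"fingers":1},{"linear":[0,0,0],"twist":[0,0,0],"fingers":1}]' 30
python3 - <<'E'
from h import *
s,p,Rm=st();print(s['time'],p,s['grip_width']*.087,s['ft_force'],s['torque'])
E
```

```text
time: 14.25
position: [0.5781, 0.133, 0.0989]
tool_rot: [-1.323, 0.875, 0.458]
ft_force: [-1.7, -0.4, 1.8]
grip_width: 0.252
14.25 [0.57814767 0.13302533 0.09886222] 0.021923561784440427 [-1.69606699 -0.3909241   1.84781927] [ 0.17084829  0.58828135 -0.13023918]
```

```bash
python3 -m creep '[{"linear":[-0.01,0,0],"twist":[0,0,0],"fingers":1},{"linear":[-0.025,0,0],"twist":[0,0,0],"fingers":1},{"linear":[-0.045,0,0],"twist":[0,0,0],"fingers":1},{"linear":[-0.065,0,0],"twist":[0,0,0],"fingers":1}]'
python3 - <<'E'
from h import *
s,p,Rm=st();print(s['time'],p,s['grip_width']*.087,s['ft_force'],s['torque'],np.round(s['joint_positions'],3))
E
python3 -m creep '[{"linear":[-0.02,0,0],"twist":[0,0,0],"fingers":1},{"linear":[-0.04,0,0],"twist":[0,0,0],"fingers":1},{"linear":[-0.06,0,0],"twist":[0,0,0],"fingers":1},{"linear":[-0.06,0,0],"twist":[0,0,0],"fingers":1},{"linear":[-0.06,0,0],"twist":[0,0,0],"fingers":1}]'
python3 - <<'E'
from h import *
snap('scene','s12')
s,p,Rm=st();print(s['time'],p,Rm.round(3),s['grip_width']*.087,s['ft_force'],np.round(s['joint_positions'],3))
a=cv2.imread('pics/s12.png')[80:240,180:380];cv2.imwrite('pics/s12y.png',cv2.resize(a,None,fx=4,fy=3.6,interpolation=cv2.INTER_CUBIC))
E
```

```text
time: 14.58
position: [0.5372, 0.1447, 0.148]
tool_rot: [-1.322, 0.877, 0.459]
ft_force: [0.4, 0.1, -0.9]
grip_width: 0.25
14.5833 [0.53715769 0.14471163 0.14797384] 0.02176421816385435 [ 0.38133845  0.14126914 -0.88294451] [ 0.33563839  0.78434393 -0.00986702] [ 0.079 -0.187 -0.715  2.244  0.671  0.718  0.179]
time: 15.0
position: [0.501, 0.1575, 0.1952]
tool_rot: [-1.324, 0.872, 0.46]
ft_force: [0.1, -0.0, -0.7]
grip_width: 0.249
15.05 [0.50103404 0.1567397  0.19455323] [[ 0.614 -0.736  0.287]
 [-0.181  0.222  0.958]
 [-0.769 -0.64   0.003]] 0.021464556293028958 [-0.53405784 -0.6710418  -1.19414905] [-0.163 -0.299 -0.541  2.234  0.572  0.846  0.248]
```

View pics/s12y.png

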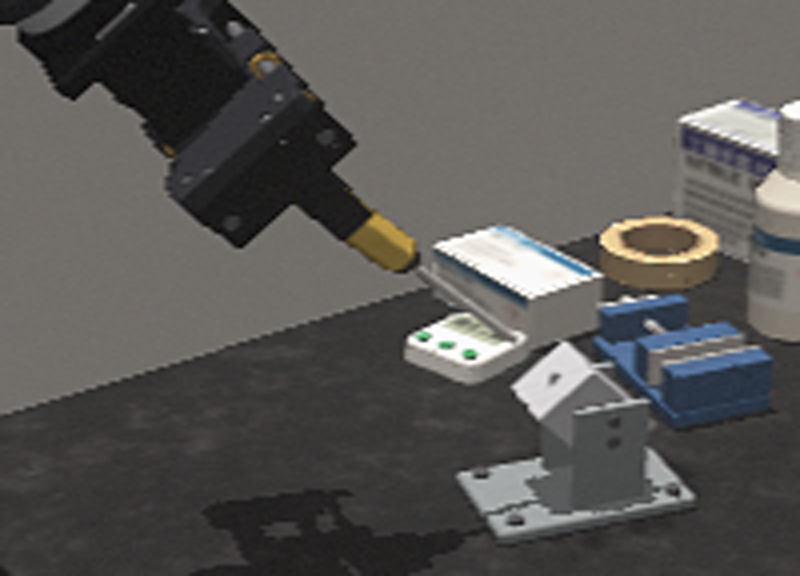

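```bash
python3 - <<'E'
from h import *
print(go([.49,.05,.27],down(60)))
E
```

```text
(array([-0.0455, -0.0639, -0.1052]), array([12.74,  4.82, 39.57]))
```

```bash
python3 -m creep '[{"linear":[-0.03,-0.02,0],"twist":[0,0,6],"fingers":1},{"linear":[-0.045,-0.06,-0.03],"twist":[4,1.5,13],"fingers":1},{"linear":[-0.045,-0.064,-0.105],"twist":[12.7,4.8,39.6],"fingers":1},{"linear":[-0.045,-0.064,-0.105],"twist":[12.7,4.8,39.6],"fingers":1},{"linear":[-0.045,-0.064,-0.105],"twist":[12.7,4.8,39.6],"fingers":1},{"linear":[-0.045,-0.064,-0.105],"twist":[12.7,4.8,39.6],"fingers":1},{"linear":[-0.045,-0.064,-0.105],"twist":[12.7,4.8,39.6],"fingers":1},{"linear":[-0.045,-0.064,-0.105],"twist":[12.7,4.8,39.6],"fingers":1}]'
python3 - <<'E'
from h import *
snap('scene','s13')
s,p,Rm=st();print(s['time'],p,Rm.round(3),s['grip_width']*.087,s['ft_force'],np.round(s['joint_positions'],3))
print(go([.4935,-.1665,.25],down(40)))
E
```

```text
time: 15.72
position: [0.4917, 0.0469, 0.2679]
tool_rot: [-0.811, 1.418, 0.812]
ft_force: [-0.1, -0.4, 0.0]
grip_width: 0.244
15.7667 [0.49070291 0.04822103 0.26831323] [[-0.002 -0.865  0.502]
 [-0.001  0.502  0.865]
 [-1.     0.001 -0.002]] 0.021497468375228836 [-0.29454464  0.3418592  -0.82078679] [-0.198 -0.038  0.045  1.712  0.003  1.47   0.89 ]
(array([ 0.0186, -0.1103, -0.1842]), array([19.85, -0.13, -0.05]))
```

View pics/s13.png

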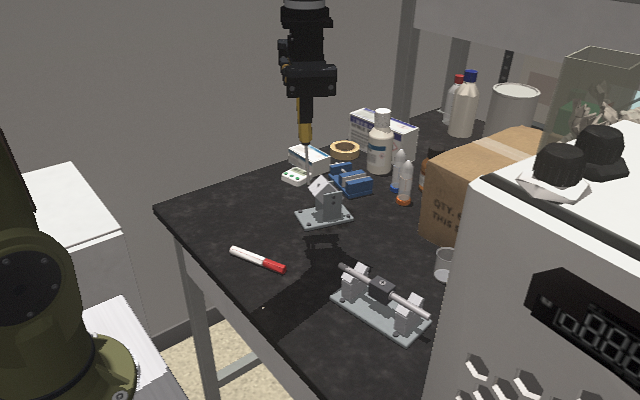

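Driver held upright, tip down, at about (307,165); holder now empty. Move over the screw.

```bash
python3 -m creep '[{"linear":[0.018,-0.11,-0.184],"twist":[20,0,0],"fingers":1},{"linear":[0.018,-0.11,-0.184],"twist":[20,0,0],"fingers":1},{"linear":[0.018,-0.11,-0.184],"twist":[20,0,0],"fingers":1},{"linear":[0.018,-0.11,-0.184],"twist":[20,0,0],"fingers":1},{"linear":[0.018,-0.11,-0.184],"twist":[20,0,0],"fingers":1},{"linear":[0.018,-0.11,-0.184],"twist":[20,0,0],"fingers":1},{"linear":[0.018,-0.11,-0.184],"twist":[20,0,0],"fingers":1},{"linear":[0.018,-0.11,-0.184],"twist":[20,0,0],"fingers":1}]'
python3 - <<'E'
from h import *
snap('scene','s14');snap('wrist','w14')
s,p,Rm=st();print(s['time'],p,Rm.round(3),np.round(s['joint_positions'],3))
print(go([.4935,-.1665,.222],down(40)))
for n in ['driver_tip','driver_grip','spindle_screw']:
  print(n,[(np.round(x['centre'],4),round(x['conf'],2)) for x in nets.place_of('scene',n)[:2]])
a=cv2.imread('pics/s14.png')[100:360,280:480];cv2.imwrite('pics/s14y.png',cv2.resize(a,None,fx=2.3,fy=2.3,interpolation=cv2.INTER_CUBIC))
E
```

```text
time: 16.43
position: [0.4931, -0.1638, 0.2519]
tool_rot: [-0.546, 1.5, 0.547]
ft_force: [0.2, 0.3, 0.2]
grip_width: 0.247
16.5333 [ 0.49373908 -0.16252594  0.25207054] [[ 0.001 -0.645  0.764]
 [ 0.001  0.764  0.645]
 [-1.     0.     0.001]] [ 0.01   0.015  0.262  1.693 -0.005  1.434  0.973]
(array([ 0.0301, -0.0029, -0.0028]), array([ 0.17,  0.06, -0.01]))
driver_tip [(array([ 0.4955, -0.1672,  0.0704]), 0.74)]
driver_grip [(array([ 0.4913, -0.1577,  0.2797]), 0.88)]
spindle_screw [(array([ 0.4957, -0.167 ,  0.0729]), 0.74)]
```

View pics/s14y.png

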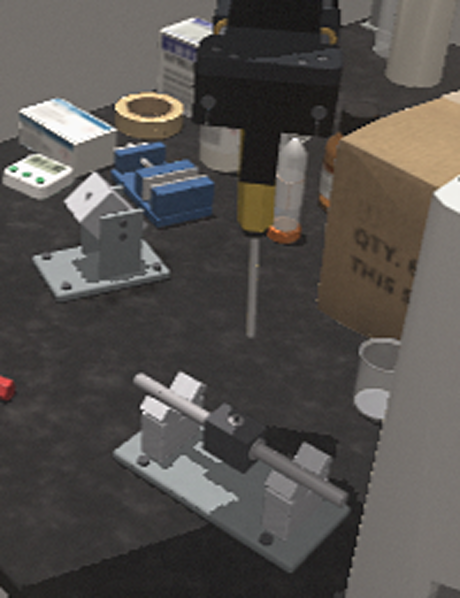

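View pics/w14.png

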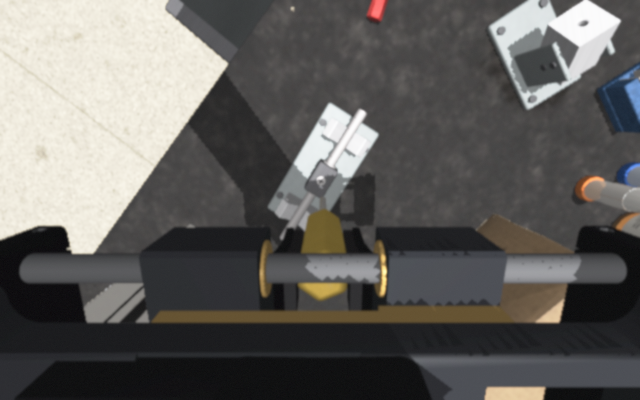

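```bash
python3 - <<'E'
from h import *
C=cloud('s14')
for X,Y in [(255,215),(254,245),(253,265),(252,285),(251,305),(251,320),(250,330),(250,334)]:
  u,v=280+X/2.3,100+Y/2.3
  print((round(u),round(v)),[C[round(v),round(u)+k].round(4).tolist() for k in (0,)])
C2=C.reshape(-1,3);m=(np.hypot(C2[:,0]-.494,C2[:,1]+.164)<.025)&(C2[:,2]>.12)&(C2[:,2]<.235);P=C2[m]
for z in np.arange(.12,.235,.015):
  Q=P[(P[:,2]>z)&(P[:,2]<z+.015)]
  if len(Q):print(z.round(3),len(Q),Q.mean(0).round(4))
print(P[:,2].min())
E
```

```text
(391, 193) [[0.4854, -0.1731, 0.2526]]
(390, 207) [[0.4936, -0.167, 0.2218]]
(390, 215) [[0.4947, -0.1679, 0.2072]]
(390, 224) [[0.4964, -0.1686, 0.19]]
(389, 233) [[0.4964, -0.1686, 0.1726]]
(389, 239) [[0.4962, -0.1702, 0.1619]]
(389, 243) [[0.4961, -0.1712, 0.1545]]
(389, 245) [[0.4957, -0.172, 0.1512]]
0.135 3 [ 0.4971 -0.1711  0.1486]
0.15 31 [ 0.4956 -0.1701  0.1573]
0.165 31 [ 0.4949 -0.1691  0.1725]
0.18 28 [ 0.4944 -0.1684  0.1875]
0.195 32 [ 0.4942 -0.168   0.2024]
0.21 34 [ 0.4933 -0.1668  0.2172]
0.225 23 [ 0.4904 -0.1672  0.231 ]
0.14818359553681826
```

```bash
python3 - <<'E'
from h import *
s,p,Rm=st();d=np.array([.042,-.06,-1]);d/=np.linalg.norm(d)
w=np.cross(d,[0,0,-1.]);print('twist deg',np.degrees(Rm.T@w))
Rw=R.from_rotvec(w).as_matrix();tip=np.array([.4975,-.1695,.148]);nt=p+Rw@(tip-p)
print(nt,'lin',Rm.T@(np.array([.4935,-.167,.120])-nt))
E
```

```text
twist deg [ 1.49523240e-03 -3.74259320e-01  4.16832705e+00]
[ 0.49313349 -0.16326213  0.14776058] lin [ 0.0277602  -0.00309111 -0.00213818]
```

```bash
python3 -m creep '[{"linear":[0.01,-0.003,-0.002],"twist":[0,-0.4,2],"fingers":1},{"linear":[0.02,-0.003,-0.002],"twist":[0,-0.4,4],"fingers":1},{"linear":[0.028,-0.003,-0.002],"twist":[0,-0.4,4],"fingers":1},{"linear":[0.028,-0.003,-0.002],"twist":[0,-0.4,4],"fingers":1},{"linear":[0.028,-0.003,-0.002],"twist":[0,-0.4,4],"fingers":1},{"linear":[0.028,-0.003,-0.002],"twist":[0,-0.4,4],"fingers":1},{"linear":[0.028,-0.003,-0.002],"twist":[0,-0.4,4],"fingers":1},{"linear":[0.028,-0.003,-0.002],"twist":[0,-0.4,4],"fingers":1}]'
python3 - <<'E'
from h import *
snap('scene','s15');snap('top','t15')
s,p,Rm=st();print(s['time'],p,Rm.round(3),s['grip_width']*.087)
for c in ('scene','top'):
 for n in ['driver_tip','driver_grip','spindle_screw','spindle_mid','beaker','marker','timer']:
  print(c,n,[(np.round(x['centre'],4),round(x['conf'],2)) for x in nets.place_of(c,n)[:2]])
C2=cloud('s15').reshape(-1,3);m=(np.hypot(C2[:,0]-.494,C2[:,1]+.166)<.018)&(C2[:,2]>.09)&(C2[:,2]<.205);P=C2[m]
for z in np.arange(.09,.205,.015):
  Q=P[(P[:,2]>z)&(P[:,2]<z+.015)]
  if len(Q):print(z.round(3),len(Q),Q.mean(0).round(4))
a=cv2.imread('pics/s15.png')[100:360,280:480];cv2.imwrite('pics/s15y.png',cv2.resize(a,None,fx=2.3,fy=2.3,interpolation=cv2.INTER_CUBIC))
E
```

```text
time: 17.35
position: [0.4943, -0.1685, 0.2246]
tool_rot: [-0.493, 1.517, 0.601]
ft_force: [0.1, 0.1, -1.7]
grip_width: 0.248
17.45 [ 0.49420229 -0.16868055  0.22439928] [[-0.039 -0.641  0.767]
 [ 0.058  0.765  0.642]
 [-0.998  0.069  0.007]] 0.02185552562348953
scene driver_tip [(array([ 0.4927, -0.1691,  0.1217]), 0.61)]
scene driver_grip [(array([ 0.4948, -0.165 ,  0.2506]), 0.64), (array([ 0.4968, -0.1673,  0.0715]), 0.59)]
scene spindle_screw [(array([ 0.4946, -0.1709,  0.0744]), 0.69)]
scene spindle_mid [(array([ 0.491 , -0.1655,  0.0531]), 0.83)]
scene beaker [(array([ 0.6609, -0.1799, -0.0049]), 0.59)]
scene marker [(array([0.3952, 0.0846, 0.001 ]), 0.97)]
scene timer [(array([0.6607, 0.3061, 0.0031]), 0.68)]
top driver_tip [(array([ 0.4923, -0.1676,  0.1207]), 0.66)]
top driver_grip [(array([ 0.4929, -0.1682,  0.2514]), 0.56)]
top spindle_screw [(array([ 0.4943, -0.1635,  0.0701]), 0.91), (array([ 0.4961, -0.1659,  0.0547]), 0.74)]
top spindle_mid [(array([ 0.4938, -0.1701,  0.0593]), 0.64)]
top beaker [(array([ 0.6646, -0.1766,  0.0058]), 0.72)]
top marker [(array([ 0.3944,  0.0797, -0.0031]), 0.63)]
top timer [(array([6.589e-01, 3.115e-01, 1.000e-04]), 0.84)]
0.12 23 [ 0.4932 -0.1688  0.128 ]
0.135 28 [ 0.4928 -0.1695  0.1429]
0.15 28 [ 0.4934 -0.1694  0.1574]
0.165 29 [ 0.4931 -0.1695  0.1722]
0.18 30 [ 0.493  -0.1699  0.1871]
0.195 17 [ 0.4923 -0.1706  0.1991]
```

View pics/s15y.png

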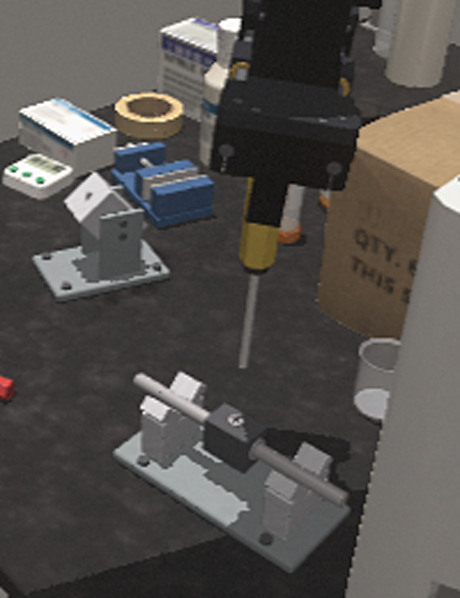

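View pics/t15.png

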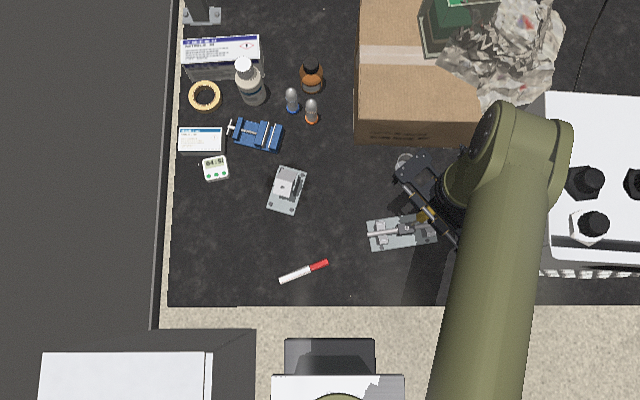

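```bash
python3 -m creep '[{"linear":[0,0,0],"twist":[0,0,0],"fingers":1},{"linear":[0,0,0],"twist":[0,0,0],"fingers":1},{"linear":[0,0,0],"twist":[0,0,0],"fingers":1}]' && python3 - <<'E'
from h import *
s,p,Rm=st();print(s['time'],p,np.abs(s['qd']).max(),s['grip_width']);print(job.close_job())
E
```

```text
time: 18.4
position: [0.494, -0.1688, 0.2239]
tool_rot: [-0.492, 1.518, 0.601]
ft_force: [0.3, -0.6, -1.1]
grip_width: 0.247
18.4 [ 0.49399918 -0.1688175   0.22386654] 0.0010361413982458898 0.24696891707051452
the job is handed in; nothing more can be done
None
```

I laid the spindle in the V-blocks and let go of it. Then I drew the screwdriver straight out of its holder and turned it upright. The job was handed in at 18.4 s, with the driver still held above the screw; the hand-in gives no verdict.

**Last checks:**
- **Driver:** upright to about 0.03 rad, with its tip near (0.493, -0.168, 0.121). That is about 5 cm above the screw and 2–4 mm to the side of it. The gripper was closed on the handle at 22 mm and the arm was still.
- **Spindle:** spindle_mid read (0.491, -0.166, 0.053) from the scene camera, and the picture shows it level with the screw on top. The top camera's reading of spindle_mid was about 6 mm higher than that, with the gripper partly in its view. The measured seating height and contact force, and an earlier wrist view with the shaft level, agree with it being seated.
- **Beaker, marker and timer:** all within about 6 mm of their first readings, so unmoved as far as the cameras can tell.

**What went wrong:** the reported tool position was about 37 mm further along the fingers than the camera images showed. Because of this, the first close missed, shutting in the air above the spindle. I opened the fingers again, measured the offset in the pictures and allowed for it in every later move. After the driver was drawn out, it sat about 4 degrees off upright in the gripper, so I corrected that before the final look.

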